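Load and seal a weatherproof controller box

TASK

Make the controller box ready for outdoors: put every battery pack that is laid out in its larger bay and every desiccant canister in its smaller bay, then set the lid down on the box without dropping it so that it sits flush all round. To squeeze the gasket evenly, turn the four wing latches clockwise in crosswise order (one, the one diagonally opposite it, then the other two): a first round taking each about half-way, then a second round, crosswise again, taking each fully home. Leave the other things on the bench where they are.

Things in the scene. Friction and masses are not known exactly. Their poses are not given: they have to be found in the camera images.
- box: the open weatherproof controller box, light grey, fixed to the bench: 220 (own x) x 170 (own y) x 75 high outside, walls 6, floor 5 thick; origin at the centre of its underside, z up. A divider 4 thick and 45 high above the floor, across x from box x = -14.5 to -10.5 mm, makes two bays.
- large_bay (a point): centre of the floor of the larger bay (box +x side), for the battery packs; clear space 114 (box x) x 158 (box y), 70 deep to the rim
- small_bay (a point): centre of the floor of the smaller bay (box -x side), for the canisters; clear space 89 (box x) x 158 (box y), 70 deep to the rim
- lid_handle (a point): middle of the bar of the bow handle on the lid, 32 mm above the lid's underside. The bar is 82 long (lid x), 14 wide (lid y), 14 high, open below for 11 mm. The loose lid, 0.45 kg, light grey, 220 (x) x 170 (y) x 8 plate, starts on the bench on its four lugs, right side up.
- lid: centre of the underside of the lid's plate, axes as the lid's. Four tapered locating lugs near its corners reach 10 mm below it (6 mm wide at the tip, 12 mm at the top); they go inside the box walls with 2.5 mm play (5.5 mm at the tips). Either way round (half a turn) fits.
- latch0 (a joint): how far wing latch 0 (the +x +y corner of the lid) is turned, clockwise seen from above: 0 slack, about 1.3 half-way, hard stop at 2.6 = fully home; starts between 0 and 0.25. It stays where it is left, held by a steady friction of about 0.06 N m. The lid's four latches are numbered in order round its edge: 0 and 2 are diagonally opposite, and so are 1 and 3.
- latch0_wing (a point): middle of the black wing of latch 0, on its axis, 19 mm above the lid's top face. Upright bar 38 long (own x), 10 thick (own y), from 4 to 29 mm above the lid's top; own z up; white dot at its +x end. Slack, its x is the lid's x; it turns clockwise from above with joint latch0. The latch axes lie 88 mm along the lid's x and 63 mm along its y from the lid's centre.
- latch1 (a joint): how far wing latch 1 (the +x -y corner of the lid) is turned, clockwise seen from above: 0 slack, about 1.3 half-way, hard stop at 2.6 = fully home; starts between 0 and 0.25. It stays where it is left, held by a steady friction of about 0.06 N m. The lid's four latches are numbered in order round its edge: 0 and 2 are diagonally opposite, and so are 1 and 3.
- latch1_wing (a point): middle of the black wing of latch 1, on its axis, 19 mm above the lid's top face. Upright bar 38 long (own x), 10 thick (own y), from 4 to 29 mm above the lid's top; own z up; white dot at its +x end. Slack, its x is the lid's x; it turns clockwise from above with joint latch1. The latch axes lie 88 mm along the lid's x and 63 mm along its y from the lid's centre.
- latch2 (a joint): how far wing latch 2 (the -x -y corner of the lid) is turned, clockwise seen from above: 0 slack, about 1.3 half-way, hard stop at 2.6 = fully home; starts between 0 and 0.25. It stays where it is left, held by a steady friction of about 0.06 N m. The lid's four latches are numbered in order round its edge: 0 and 2 are diagonally opposite, and so are 1 and 3.
- latch2_wing (a point): middle of the black wing of latch 2, on its axis, 19 mm above the lid's top face. Upright bar 38 long (own x), 10 thick (own y), from 4 to 29 mm above the lid's top; own z up; white dot at its +x end. Slack, its x is the lid's x; it turns clockwise from above with joint latch2. The latch axes lie 88 mm along the lid's x and 63 mm along its y from the lid's centre.
- latch3 (a joint): how far wing latch 3 (the -x +y corner of the lid) is turned, clockwise seen from above: 0 slack, about 1.3 half-way, hard stop at 2.6 = fully home; starts between 0 and 0.25. It stays where it is left, held by a steady friction of about 0.06 N m. The lid's four latches are numbered in order round its edge: 0 and 2 are diagonally opposite, and so are 1 and 3.
- latch3_wing (a point): middle of the black wing of latch 3, on its axis, 19 mm above the lid's top face. Upright bar 38 long (own x), 10 thick (own y), from 4 to 29 mm above the lid's top; own z up; white dot at its +x end. Slack, its x is the lid's x; it turns clockwise from above with joint latch3. The latch axes lie 88 mm along the lid's x and 63 mm along its y from the lid's centre.
- pack1_mid (a point): centre of battery pack 1 (may be absent), a black block with paper labels on its long sides, standing 45 high, 60 long (own x), 34 wide (own y), 0.18 kg; this point is half-way up, z up
- canister1_mid (a point): centre of desiccant canister 1 (may be absent), an upright round aluminium tin 44 mm across and 40 high, 0.09 kg; this point is half-way up, z up
- pack2_mid (a point): centre of battery pack 2 (may be absent), a black block with paper labels on its long sides, standing 45 high, 60 long (own x), 34 wide (own y), 0.18 kg; this point is half-way up, z up
- canister2_mid (a point): centre of desiccant canister 2 (may be absent), an upright round aluminium tin 44 mm across and 40 high, 0.09 kg; this point is half-way up, z up
- spool: bystander: small solder spool, 44 mm across, 40 high; origin under its centre
- fluxjar: bystander: small amber jar, 48 mm across, 50 high; origin under its centre
- board: bystander: small green circuit board lying flat, 70 x 50; origin under its centre
- tape: bystander: blue roll of tape, 64 mm across, 18 high; origin under its centre

How it is judged:
By the outcome, as a careful person would: the job done as asked, in the order asked, and still so for the second after the job is handed in, with the robot touching nothing.
Of pack1, pack2, canister1, canister2 only 2 to 4 are there at a start; the rules pass over those that are not, and their reading is None.
At some moment in a run one of pack1, pack2, canister1, canister2 may be knocked a few centimetres aside while the robot is not near it.
It also fails if it takes over 210 s, if anything falls off the work surface, if the arm or the gripper's body presses on something with over 40 N, if the wrist force passes 120 N, or if a joint passes its speed limit or range.

ROBOT

A 6-joint arm with a two-finger parallel gripper is mounted at the origin on the work surface. World frame = base frame: x ahead of the robot, y to its left, z up, the work surface at z = 0. Lengths are in m, angles in rad, forces in N, time in s.
With the tool pointing down it reaches from about 0.375 to 0.9 m from the base axis. Payload 3.1 kg.
Tool frame: the origin (TCP) lies at the very end of the fingers, on their centre line; the grasp point (between the pads) lies 19 mm behind it; z points along the fingers, y is the line along which they close (so a half turn about z gives the same grasp; the last joint's range is limited). The gripper opens to 85 mm and grips with 20 to 120 N. Pads are 22 mm wide; open, the fingers measure 114 mm over their backs; the gripper's body (76 mm by 85 mm) begins 54 mm behind the grasp point. The pads swing forward as they close: fully open they stand 13 mm farther back than shut.
Start: joints at [1.063, 0.527, 1.433, -0, 1.181, -0.178], TCP at [0.202, 0.592, 0.231] pointing down, gripper open.
Joint ranges: [-3.08, 3.08], [-0.75, 2.2], [0.22, 2.44], [-1.43, 4.57], [0, 2.65], [-2.85, 2.85]. Speed limits (rad/s): [2.79, 2.79, 3.14, 3.14, 3.14, 3.14].

INTERFACE

Orientations are given as a unit quaternion [w, x, y, z].
In Python, from cell import r gives the robot as it stands. The module is installed in compiled form; this text tells all that it offers.
- The arm moves only by the tool move_arm, never from a script. Its argument "targets" is a list of rows, each a list of 6 numbers: the shift along the tool's x, y, z scaled (see below), then the turn, a rotation vector about the tool's x, y, z scaled (see below). A call has 1 to 20 rows; each row shifts and turns the commanded pose from where the row before left it, along the tool's axes as they then stand; what a row does not reach is not made up. The controller multiplies each number of a shift by 0.04 m and each number of a turn by 45 degrees. A row lasts 1/12 s, in which the tool goes at most 41.7 mm and 7.16 degrees, less where a joint would pass 70% of its speed; a pose out of reach is approached as far as the arm can. A call with a number of a shift or a turn outside -1 to 1 is refused whole. A call with a gripper value outside its range is refused whole. "jaw" is the finger opening in mm, from 0 to 85.4, set as the call begins (left out, the last holds). The fingers move at their own pace and stop on an object; the grip force is fixed at half the most. Time passes only in rows, so rows that do not move let the fingers close. It gives the time, the measured TCP pose, the force, the opening and the grip force at its end, in the units of the state.
- r.state(): the state, without advancing time (a new reading comes with each control period).
- r.read_camera(name): name is "side" or "top" or "wrist"; returns a dict with "img" (384x512x3 uint8, blue, green, red), "range_z" (384x512 float32, m along the optical axis (not along the pixel's ray), 0 where there is no reading), "mtx" (3x3 intrinsics, pixels), "world_from_camera" (4x4, takes a point from camera to world coordinates). Camera axes: x right, y down, z forward; pixel columns grow to the right and rows downward; lengths in m; the calibration is good to about 2 mm. A picture is of the moment at which its call begins.
- r.sign_off(): hands the job in; it is judged then, once.
The state is a dict: "time_s": time; "joint_positions": joint angles; "joint_vel": joint speeds; "joint_efforts": joint torques, N m; "eef_pos": TCP position; "orientation": TCP orientation; "ft_force": force on the tool from outside, world axes, zero at the start; "ft_torque": the same for the moment, N m; "finger_gap": finger opening in m; "finger_force": force on a finger pad.
Only numpy, scipy, OpenCV 4.12 (cv2) and the standard library are available. Lean on these libraries where they do the work, as an engineer would, in place of code of your own. Each camera call takes 0.05 s, during which the arm holds its last target. There are 200 camera calls.

## Working session

There is one attempt and no reset: what is moved stays moved. The work goes in short steps, Python scripts to look and compute and a tool call to move; the robot and the scene stay as the last step left them, time stands still between calls to the robot, and variables do not carry over. Pictures are saved under pics/ and viewed, at most 14 in all, crops included, and the job is handed in when it is done.

Besides the shell and the picture viewer there is one more tool, called after "Call:" as name([rows], argument=value, ...), one row to a line, values as JSON. move_arm: Moves the arm, as the interface text tells. Shifts and turns lie within -1 to 1; 1 stands for 0.04 m of shift or 45 degrees of turn. Its arguments: {"type":"object","properties":{"targets":{"type":"array","items":{"type":"array","items":{"type":"number","minimum":-1,"maximum":1}}},"jaw":{"type":"number"}},"required":["targets"]}

```bash
mkdir -p pics; ls
python3 - <<'E'
from cell import r
import cv2,numpy as np
s=r.state();print({k:np.round(v,3).tolist() for k,v in s.items()})
ims=[]
for n in("side","top"):
    c=r.read_camera(n);np.savez(f"pics/{n}0.npz",**c);cv2.imwrite(f"pics/{n}0.png",c["img"]);print(n,c["mtx"].round(1).tolist(),c["world_from_camera"].round(3).tolist())
E
```

```text
pics
{'time_s': 0.0, 'joint_positions': [1.063, 0.528, 1.434, -0.0, 1.181, -0.179], 'joint_vel': [-0.0, 0.001, -0.0, -0.001, 0.002, 0.0], 'joint_efforts': [-0.0, -44.236, -17.802, -0.0, 0.008, 0.0], 'eef_pos': [0.201, 0.591, 0.23], 'orientation': [-0.0, 0.164, 0.987, -0.001], 'ft_force': [-0.01, -0.106, 0.16], 'ft_torque': [0.015, 0.037, 0.024], 'finger_force': 0.0, 'finger_gap': 0.086}
side [[382.1, 0.0, 258.1], [0.0, 382.1, 187.9], [0.0, 0.0, 1.0]] [[0.69, -0.5, 0.523, -0.034], [-0.724, -0.473, 0.503, -0.56], [-0.004, -0.725, -0.688, 0.828], [0.0, 0.0, 0.0, 1.0]]
top [[458.9, 0.0, 260.5], [0.0, 458.9, 195.2], [0.0, 0.0, 1.0]] [[0.021, -0.994, 0.106, 0.421], [-1.0, -0.021, -0.002, -0.01], [0.005, -0.106, -0.994, 1.441], [0.0, 0.0, 0.0, 1.0]]
```

View pics/top0.png

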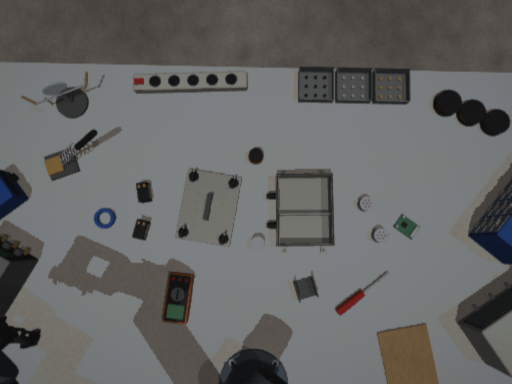

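View pics/side0.png

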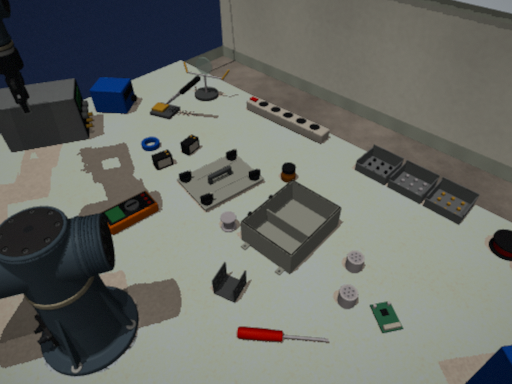

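Top view: box at about (305,208), lid (208,207), packs (144,191) and (142,229), canisters (364,203) and (379,235). The bystanders are the spool (257,242), jar (256,156), tape (105,217) and board (405,226). Next, measure them.

```bash
cat > h.py <<'E'
import cv2,numpy as np
from cell import r
def cam(n):
    c=r.read_camera(n); return c
def ray(c,px,z):
    """pixels (N,2) -> world points on plane z"""
    px=np.atleast_2d(np.asarray(px,float));T=c["world_from_camera"]
    d=np.c_[px,np.ones(len(px))]@np.linalg.inv(c["mtx"]).T@T[:3,:3].T
    o=T[:3,3]; return o+d*((z-o[2])/d[:,2:3])
def cloud(c):
    h,w=c["range_z"].shape;v,u=np.mgrid[:h,:w];z=c["range_z"];K=c["mtx"]
    p=np.stack([(u-K[0,2])/K[0,0]*z,(v-K[1,2])/K[1,1]*z,z],-1)
    T=c["world_from_camera"]; return p@T[:3,:3].T+T[:3,3]
def proj(c,p):
    T=np.linalg.inv(c["world_from_camera"]);q=np.atleast_2d(p)@T[:3,:3].T+T[:3,3];q=q@c["mtx"].T;return q[:,:2]/q[:,2:]
def comps(c,m,zlo,zhi,amin=20):
    """components of mask m & height band -> centroid, minAreaRect in world xy"""
    P=cloud(c);M=(m&(P[...,2]>zlo)&(P[...,2]<zhi)&(c["range_z"]>0)).astype(np.uint8)
    n,l,st,ce=cv2.connectedComponentsWithStats(M);o=[]
    for i in range(1,n):
        if st[i,4]<amin: continue
        q=P[l==i]; R=cv2.minAreaRect(q[:,:2].astype(np.float32)*1000)
        o.append((st[i,4],ce[i].round(1),np.round(np.median(q[:,2])*1000,1),np.round(R[0],1),np.round(R[1],1),round(R[2],1)))
    return o
E
python3 - <<'E'
from h import *
c=dict(np.load("pics/top0.npz"));P=cloud(c)
m=np.zeros((384,512),bool);m[130:275,90:425]=1
for z in((.012,.028),(.028,.06),(.06,.1)):
    print(z)
    for o in comps(c,m,*z): print(*o)
print(P[190,305],P[230,305],P[300,250])
im=cv2.resize(c["img"][140:260,90:430],None,fx=2.35,fy=2.35,interpolation=cv2.INTER_CUBIC);cv2.imwrite("pics/crop0.png",im)
E
```

```text
(0.012, 0.028)
30 [255.5 161.2] 20.4 [682.3   6.1] [20.7 44.2] 0.2
3420 [208.5 207.6] 18.2 [532.2 148. ] [170.3 220. ] 81.5
27 [327.4 184.9] 21.5 [ 605.  -223.7] [63.6 15.4] 16.3
21 [149.5 193.7] 23.2 [571.9 332.1] [50.8  3.9] 7.4
205 [103.6 218.3] 17.3 [490.5 471.6] [61.5 61.9] 19.6
30 [327.5 221.8] 18.7 [ 491.5 -225.4] [64.9 25.1] 26.6
24 [146.8 229.8] 19.9 [456.6 335.1] [ 4.  56.5] 79.2
(0.028, 0.06)
164 [255.4 154.8] 49.4 [695.4   4.5] [41.7 40.1] 1.4
60 [193.  175.2] 45.1 [628.1 197. ] [20.8 35.3] 56.0
53 [232.8 182.1] 45.3 [609.8  73.3] [18.9 36.1] 57.4
256 [313.1 202. ] 46.3 [ 529.8 -149.3] [206.1 157.6] 1.6
242 [142.7 191.8] 44.3 [573.9 348.6] [60.8 35.6] 8.4
84 [272.7 197.7] 39.5 [550.9 -47.9] [74.6 27.5] 1.8
135 [207.4 206.6] 48.0 [531.8 147.8] [14.5 81.9] 82.2
167 [365.9 203.5] 40.7 [ 552.  -337.6] [41.1 42.8] 41.2
244 [140.  229.2] 44.2 [458.5 350.9] [35.5 60.1] 76.6
65 [271.7 225. ] 38.6 [480.  -49.1] [18.7 27.7] 0.2
56 [182.  231.5] 45.0 [454.1 222.9] [32.8 21.2] 5.6
173 [380.1 235.1] 40.8 [ 456.4 -381.1] [41.4 42.2] 35.8
51 [222.7 238.6] 45.2 [435.3  97.7] [16.2 35.9] 61.6
160 [257.  243.4] 39.7 [422.8  -6. ] [40.8 40.9] 46.0
21 [172.7 273.3] 32.3 [328.4 246.4] [ 6.  24.8] 1.0
(0.06, 0.1)
630 [306.5 206.5] 75.2 [ 528.  -147.5] [220.5 171.1] 1.8
[ 0.5936831  -0.15358855  0.00525667] [ 0.46784427 -0.15480025  0.00665161] [ 0.24895539  0.01185556 -0.00172775]
```

View pics/crop0.png

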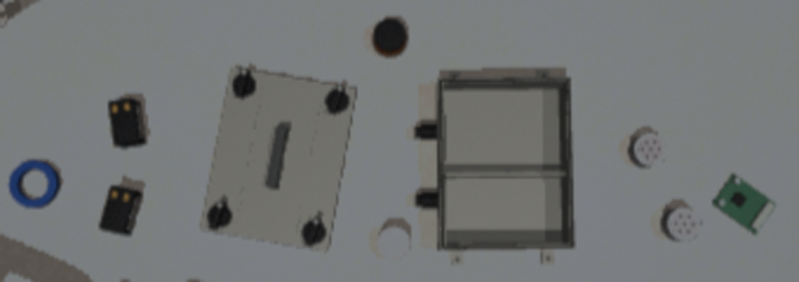

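Crop shows two packs, two holed canisters, lid, box with the larger bay up (+x). Refine the top faces and box/lid yaw.

```bash
cat > look.py <<'E'
from h import *
import sys
def tops(c):
    m=np.zeros((384,512),bool);m[120:290,60:440]=1
    for z in((.036,.0405+.008),(.07,.08)):
        for o in comps(c,m,*z,amin=100): print(*o)
if __name__=="__main__":
    c=cam("top");tops(c);
    if len(sys.argv)>1: cv2.imwrite(sys.argv[1],c["img"])
E
python3 - <<'E'
from look import *
c=dict(np.load("pics/top0.npz"));tops(c);P=cloud(c)
# divider x
q=P[(P[...,2]>.047)&(P[...,2]<.053)&(abs(P[...,0]-.52)<.03)&(abs(P[...,1]+.148)<.07)];print("div",q.mean(0),np.polyfit(q[:,1],q[:,0],1))
# wings
for x,y in((628,197),(610,73),(454,223),(435,98)):
    w=(abs(P[...,0]*1000-x)<30)&(abs(P[...,1]*1000-y)<30)&(P[...,2]>.04)
    b=P[w][:,:2]*1000;bm=b.mean(0);u,s,v=np.linalg.svd(b-bm);print(bm,np.degrees(np.arctan2(v[0,1],v[0,0])),s/np.sqrt(len(b)))
    W=(abs(P[...,0]*1000-x)<40)&(abs(P[...,1]*1000-y)<40)&(P[...,2]>.025);
E
python3 - <<'E'
import cv2,numpy as np
c=cv2.imread("pics/top0.png");im=cv2.hconcat([cv2.resize(c[y-14:y+14,x-14:x+14],(200,200),interpolation=cv2.INTER_CUBIC) for x,y in((193,176),(233,182),(182,232),(223,239))]);cv2.imwrite("pics/w0.png",im)
E
```

```text
201 [142.4 191.6] 44.2 [574.1 348.7] [60.4 35.6] 8.4
147 [366.  203.5] 41.1 [ 550.9 -337.2] [41.2 41.5] 58.3
216 [139.9 229.1] 44.1 [458.5 350.9] [35.5 60.1] 76.6
154 [380.4 235.2] 41.4 [ 456.5 -381.9] [40.1 41.6] 45.0
145 [257.1 243.3] 40.0 [422.9  -6. ] [40.8 40.8] 46.7
511 [305.1 208.6] 75.6 [ 527.8 -147.1] [219.7 170.9] 1.6
div [ 0.51501467 -0.14878656  0.04983741] [-0.02704328  0.51099099]
[626.84398706 196.90684806] 170.96029855448342 [11.27088842  2.95847643]
[609.03324686  72.43933321] 161.84782756900412 [10.72116655  2.94056212]
[454.68824181 222.69139529] 161.1706242827834 [10.97551656  2.9309113 ]
[435.85698712  98.60580946] 162.6510541144523 [10.53140944  2.85491841]
```

View pics/w0.png

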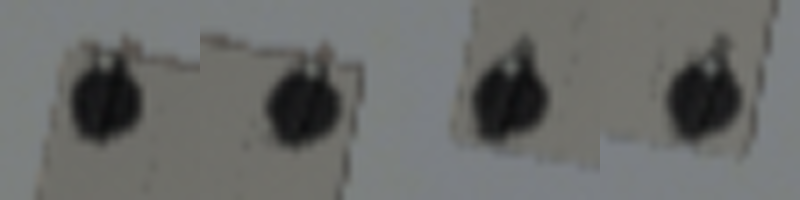

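```bash
cat > plan.py <<'E'
# usage: plan.py x y z phi  (mm, deg): turn first, then tool-axis shift, in move units
from h import *
import sys
from scipy.spatial.transform import Rotation as R
def plan(x,y,z,phi):
    s=r.state();q=s["orientation"];M=R.from_quat([q[1],q[2],q[3],q[0]]);A=M.as_matrix()
    p0=np.degrees(np.arctan2(A[1,1],A[0,1]));t=-(phi-p0)
    a=np.radians(phi);Y=np.array([np.cos(a),np.sin(a),0]);Z=np.array([0,0,-1.]);X=np.cross(Y,Z)
    d=np.array([x,y,z])/1000-s["eef_pos"]
    print("t",round(s["time_s"],1),"pos",np.round(s["eef_pos"]*1000 if hasattr(s["eef_pos"],'shape') else np.array(s["eef_pos"])*1000,1),"phi",round(p0,1),"toolz",A[:,2].round(3),"gap",round(s["finger_gap"]*1000,1),"j6",round(s["joint_positions"][5],2))
    print("turn units",round(t/45,3),"rows>=",int(np.ceil(abs(t)/7.1)),"| shift units x,y,z",(np.array([d@X,d@Y,d@Z])/.04).round(3))
    tilt=(R.from_matrix(np.c_[X,Y,Z]).inv()*M).inv()
if __name__=="__main__": plan(*map(float,sys.argv[1:]))
E
cat > box.py <<'E'
import numpy as np
a=np.radians(1.65)
def b(x,y): return np.round([527.9+x*np.cos(a)-y*np.sin(a),-147.3+x*np.sin(a)+y*np.cos(a)],1)
for n,x,y in(("P1",46.75,36),("P2",46.75,-36),("C1",-59,-36),("C2",-59,36)):print(n,b(x,y))
for n,x,y in(("L0",88,63),("L1",88,-63),("L2",-88,-63),("L3",-88,63)):print(n,b(x,y))
E
python3 box.py; python3 plan.py 574 348.7 100 98.4
```

```text
P1 [ 573.6 -110. ]
P2 [ 575.7 -181.9]
C1 [ 470. -185.]
C2 [ 467.9 -113. ]
L0 [614.  -81.8]
L1 [ 617.7 -207.7]
L2 [ 441.8 -212.8]
L3 [438.1 -86.9]
t 0.1 pos [201.5 591.  230.4] phi 71.2 toolz [-0.001 -0.002 -1.   ] gap 85.4 j6 -0.18
turn units -0.605 rows>= 4 | shift units x,y,z [-8.329 -7.352  3.261]
```

Call:
move_arm([
  [0,0,0,0,0,-0.151],
  [0,0,0,0,0,-0.151],
  [0,0,0,0,0,-0.151],
  [0,0,0,0,0,-0.151],
  [-0.64,-0.566,0.25,0,0,0],
  [-0.64,-0.566,0.25,0,0,0],
  [-0.64,-0.566,0.25,0,0,0],
  [-0.64,-0.566,0.25,0,0,0],
  [-0.64,-0.566,0.25,0,0,0],
  [-0.64,-0.566,0.25,0,0,0],
  [-0.64,-0.566,0.25,0,0,0],
  [-0.64,-0.566,0.25,0,0,0],
  [-0.64,-0.566,0.25,0,0,0],
  [-0.64,-0.566,0.25,0,0,0],
  [-0.64,-0.566,0.25,0,0,0],
  [-0.64,-0.566,0.25,0,0,0],
  [-0.64,-0.566,0.25,0,0,0],
  [0,0,0,0,0,0],
], jaw=62)

```text
time_s: 1.6
eef_pos: [0.5791, 0.344, 0.0989]
orientation: [0.001, -0.07, 0.998, -0.001]
ft_force: [0.6, -0.3, -0.4]
finger_gap: 0.0619
finger_force: 0.0
```

```bash
python3 plan.py 574 348.7 18 98.4
python3 - <<'E'
from h import *
c=cam("wrist");cv2.imwrite("pics/wr1.png",c["img"]);m=np.ones((384,512),bool)
for o in comps(c,m,.038,.05,200):print(*o)
E
```

```text
t 1.6 pos [579.1 344.   98.9] phi 98.0 toolz [ 0.002 -0.002 -1.   ] gap 61.9 j6 -1.34
turn units -0.008 rows>= 1 | shift units x,y,z [0.108 0.135 2.022]
844 [92.8 17.6] 44.8 [460.8 225.4] [10.5 24.6] 73.0
5138 [299.7  45.6] 43.4 [459.  355.5] [34.1 59.8] 77.1
629 [  2.3 114.8] 40.2 [532.7 158.3] [ 3.7 80.7] 82.1
3156 [267.6 206.9] 43.5 [573.4 352.4] [59.6 33.5] 10.2
698 [ 73.2 246.4] 44.9 [627.7 201.3] [10.4 38.6] 78.1
```

View pics/wr1.png

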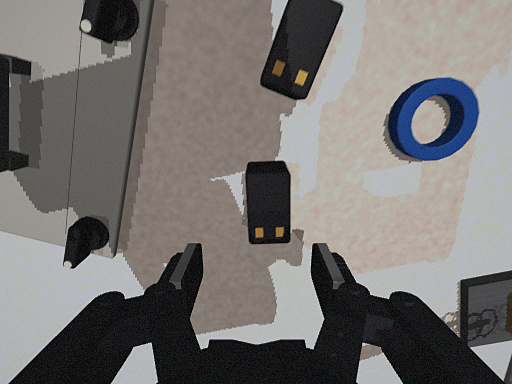

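Run:
```python
from h import *
c=cam("wrist");s=r.state();p=np.array(s["eef_pos"]);print(proj(c,[p,p+[0,0,.019],p-[0,0,.055]]),c["mtx"][0])
P=cloud(c);g=c["range_z"]
# finger tip pixels: closer than .25, rows 240-300
T=np.linalg.inv(c["world_from_camera"])
print("tcp in cam",T[:3,:3]@p+T[:3,3])
for v in(246,252,260,270,280):
    u=np.where((g[v]>0)&(P[v,:,2]>.085))[0];
    L=u[u<257];Rr=u[u>257];print(v,L.max() if len(L) else None,Rr.min() if len(Rr) else None,[g[v,L.max()] if len(L) else 0, g[v,Rr.min()] if len(Rr) else 0], P[v,L.max()],P[v,Rr.min()])
```

```text
[[257.85530645 250.38993083]
 [258.02231947 269.14834753]
 [257.53224243 214.1043197 ]] [275.02971573   0.         256.52147904]
tcp in cam [0.00077179 0.03115446 0.15913947]
246 201 312 [np.float32(0.15369974), np.float32(0.15284859)] [0.5736757  0.31490014 0.10402695] [0.56455341 0.37608573 0.10477876]
252 201 312 [np.float32(0.1543001), np.float32(0.15367375)] [0.5771409  0.31527047 0.10457465] [0.56807472 0.37675456 0.10512214]
260 202 311 [np.float32(0.15572053), np.float32(0.15631813)] [0.58206859 0.31625339 0.10477682] [0.57368366 0.3775167  0.10425017]
270 202 311 [np.float32(0.15611874), np.float32(0.15653726)] [0.58761442 0.31696231 0.10625304] [0.57913085 0.37833519 0.10588757]
280 201 312 [np.float32(0.15254992), np.float32(0.15397488)] [0.59076433 0.31756493 0.1111085 ] [0.58291562 0.37892646 0.10989297]
```

Wrist view: pack 1 at about (268,203), between the fingers at (201/312,250). The finger midpoint matches the TCP projection within 1–2 mm.

Call:
move_arm([
  [0.11,0.174,0,0,0,-0.02],
  [0,0,0.6,0,0,0],
  [0,0,0.6,0,0,0],
  [0,0,0.5,0,0,0],
  [0,0,0.32,0,0,0],
  [0,0,0,0,0,0],
])

```text
time_s: 2.2
eef_pos: [0.5646, 0.3554, 0.0178]
orientation: [-0.003, -0.082, 0.997, -0.001]
ft_force: [0.8, 0.3, 0.1]
finger_gap: 0.0622
finger_force: 0.0
```

Call:
move_arm([
  [0,0,0,0,0,0],
  [0,0,0,0,0,0],
  [0,0,0,0,0,0],
  [0,0,0,0,0,0],
  [0,0,0,0,0,0],
  [0,0,-0.3,0,0,0],
  [0,0,-0.7,0,0,0],
  [0,0,-0.8,0,0,0],
  [0,0,-0.8,0,0,0],
  [0,0,-0.8,0,0,0],
  [0,0,0,0,0,0],
], jaw=25)

```text
time_s: 3.12
eef_pos: [0.5726, 0.3565, 0.1647]
orientation: [0.007, -0.081, 0.997, 0.002]
ft_force: [-0.1, -0.0, -0.1]
finger_gap: 0.0328
finger_force: 61.2
```

```bash
python3 plan.py 574 -110 23 91.65
```

```text
t 3.1 pos [572.6 356.5 164.7] phi 99.2 toolz [ 0.013  0.005 -1.   ] gap 32.8 j6 -1.34
turn units 0.169 rows>= 2 | shift units x,y,z [  0.3   -11.66    3.543]
```

Call:
move_arm([
  [0,0,0,0,0,0.085],
  [0,0,0,0,0,0.084],
  [0.02,-0.833,0,0,0,0],
  [0.02,-0.833,0,0,0,0],
  [0.02,-0.833,0,0,0,0],
  [0.02,-0.833,0,0,0,0],
  [0.02,-0.833,0,0,0,0],
  [0.02,-0.833,0,0,0,0],
  [0.02,-0.833,0,0,0,0],
  [0.02,-0.833,0,0,0,0],
  [0.02,-0.833,0,0,0,0],
  [0.02,-0.833,0,0,0,0],
  [0.02,-0.833,0,0,0,0],
  [0.02,-0.833,0,0,0,0],
  [0.02,-0.833,0,0,0,0],
  [0.02,-0.833,0,0,0,0],
  [0,0,0,0,0,0],
  [0,0,0,0,0,0],
  [0,0,0,0,0,0],
])

```text
time_s: 4.7
eef_pos: [0.5697, -0.1114, 0.1562]
orientation: [-0.001, -0.014, 1.0, 0.001]
ft_force: [-1.5, 1.5, -1.5]
finger_gap: 0.0328
finger_force: 61.1
```

```bash
python3 plan.py 570 -109 23 91.65;python3 look.py
```

```text
t 4.7 pos [ 569.7 -111.4  156.2] phi 91.6 toolz [-0.002  0.001 -1.   ] gap 32.8 j6 -1.98
turn units -0.002 rows>= 1 | shift units x,y,z [-0.01  0.06  3.33]
150 [366.2 203.5] 40.8 [ 551.6 -337.9] [40.5 41.5] 39.4
206 [139.6 229. ] 44.3 [458.7 351.1] [36.2 60.1] 75.2
157 [380.6 235.1] 41.0 [ 456.5 -381.8] [40.5 42.6] 88.5
114 [328.7 235.4] 75.7 [ 456.2 -221.4] [ 55.8 121.1] 58.9
```

Call:
move_arm([
  [0,0.06,0.5,0,0,0],
  [0,0,0.7,0,0,0],
  [0,0,0.7,0,0,0],
  [0,0,0.6,0,0,0],
  [0,0,0.4,0,0,0],
  [0,0,0.2,0,0,0],
  [0,0,0.12,0,0,0],
  [0,0,0.07,0,0,0],
  [0,0,0,0,0,0],
  [0,0,0,0,0,0],
])

```text
time_s: 5.58
eef_pos: [0.5718, -0.109, 0.0285]
orientation: [0.002, -0.015, 1.0, -0.001]
ft_force: [-2.4, -1.6, 13.1]
finger_gap: 0.0329
finger_force: 62.4
```

Call:
move_arm([
  [0,0,0,0,0,0],
  [0,0,0,0,0,0],
  [0,0,0,0,0,0],
  [0,0,-0.3,0,0,0],
  [0,0,-0.6,0,0,0],
  [0,0,-0.8,0,0,0],
  [0,0,-0.8,0,0,0],
  [0,0,-0.8,0,0,0],
  [0,0,0,0,0,0],
  [0,0,0,0,0,0],
  [0,0,0,0,0,0],
], jaw=48)

```text
time_s: 6.5
eef_pos: [0.5703, -0.1085, 0.1577]
orientation: [0.0, -0.015, 1.0, -0.0]
ft_force: [0.6, 0.1, -0.7]
finger_gap: 0.0478
finger_force: 0.0
```

```bash
python3 plan.py 458.7 352.3 120 76.6;python3 - <<'E'
from h import *
c=cam("wrist");m=np.ones((384,512),bool)
for o in comps(c,m,.04,.056,200):print(*o)
E
```

```text
t 6.5 pos [ 570.3 -108.5  157.7] phi 91.7 toolz [ 0.001 -0.    -1.   ] gap 47.8 j6 -1.98
turn units 0.336 rows>= 3 | shift units x,y,z [ 5.384 10.559  0.941]
5258 [192.1 109.8] 48.3 [ 527.6 -144. ] [209.6 159.5] 1.9
317 [505.   57.1] 44.7 [442.3  98.8] [10.2 24. ] 74.5
2045 [255.1 197.7] 48.5 [ 576.3 -109. ] [59.4 33.8] 2.5
435 [433.4 232.8] 45.1 [609.   75.2] [11.2 38. ] 72.5
658 [256.4 249.3] 48.3 [ 630.4 -105.6] [ 2.  87.7] 1.9
```

Call:
move_arm([
  [0,0,0,0,0,0.11],
  [0,0,0,0,0,0.11],
  [0,0,0,0,0,0.11],
  [0.385,0.754,0,0,0,0],
  [0.385,0.754,0,0,0,0],
  [0.385,0.754,0,0,0,0],
  [0.385,0.754,0,0,0,0],
  [0.385,0.754,0,0,0,0],
  [0.385,0.754,0,0,0,0],
  [0.385,0.754,0,0,0,0],
  [0.385,0.754,0,0,0,0],
  [0.385,0.754,0,0,0,0],
  [0.385,0.754,0,0,0,0],
  [0.385,0.754,0.1,0,0,0],
  [0.385,0.754,0.3,0,0,0],
  [0.385,0.754,0.4,0,0,0],
  [0.385,0.754,0.4,0,0,0],
  [0,0,0,0,0,0],
  [0,0,0,0,0,0],
  [0,0,0,0,0,0],
], jaw=62)

```text
time_s: 8.22
eef_pos: [0.4562, 0.3505, 0.1078]
orientation: [-0.001, 0.115, 0.993, -0.001]
ft_force: [-0.3, -0.7, 1.1]
finger_gap: 0.0618
finger_force: 0.0
```

```bash
python3 plan.py 458.7 352.3 20 77;python3 - <<'E'
from h import *
c=cam("wrist");m=np.ones((384,512),bool)
for o in comps(c,m,.038,.05,600):print(*o)
E
```

```text
t 8.2 pos [456.2 350.5 107.8] phi 76.8 toolz [-0.002 -0.002 -1.   ] gap 61.8 j6 -0.88
turn units -0.004 rows>= 1 | shift units x,y,z [-0.051  0.058  2.194]
2892 [262.3 210.1] 43.4 [458.5 355.7] [34. 60.] 77.0
654 [112.1 239.1] 45.0 [453.5 227.6] [10.9 38.2] 72.9
748 [ 61.3 307.3] 46.5 [511.1 155.7] [14.8 40.8] 82.1
```

Call:
move_arm([
  [-0.05,0.08,0.4,0,0,0],
  [0,0,0.6,0,0,0],
  [0,0,0.6,0,0,0],
  [0,0,0.4,0,0,0],
  [0,0,0.19,0,0,0],
  [0,0,0,0,0,0],
  [0,0,0,0,0,0],
])

```text
time_s: 8.85
eef_pos: [0.4605, 0.3529, 0.0218]
orientation: [0.0, 0.116, 0.993, 0.0]
ft_force: [-0.3, -0.0, 0.2]
finger_gap: 0.0622
finger_force: 0.0
```

Call:
move_arm([
  [0,0,0,0,0,0],
  [0,0,0,0,0,0],
  [0,0,0,0,0,0],
  [0,0,0,0,0,0],
  [0,0,0,0,0,0],
  [0,0,-0.3,0,0,0],
  [0,0,-0.7,0,0,0],
  [0,0,-0.8,0,0,0],
  [0,0,-0.8,0,0,0],
  [0,0,-0.8,0,0,0],
  [0,0,0,0,0,0],
  [0,0,0,0,0,0],
], jaw=25)

```text
time_s: 9.85
eef_pos: [0.4605, 0.3542, 0.1598]
orientation: [0.002, 0.115, 0.993, 0.001]
ft_force: [0.2, -0.0, -2.5]
finger_gap: 0.0326
finger_force: 60.3
```

```bash
python3 plan.py 576 -182 26 91.65
```

```text
t 9.8 pos [460.5 354.2 159.8] phi 76.8 toolz [ 0.004  0.002 -1.   ] gap 32.6 j6 -0.88
turn units -0.33 rows>= 3 | shift units x,y,z [ -2.5   -13.483   3.344]
```

Call:
move_arm([
  [0,0,0,0,0,-0.11],
  [0,0,0,0,0,-0.11],
  [0,0,0,0,0,-0.11],
  [-0.156,-0.843,0,0,0,0],
  [-0.156,-0.843,0,0,0,0],
  [-0.156,-0.843,0,0,0,0],
  [-0.156,-0.843,0,0,0,0],
  [-0.156,-0.843,0,0,0,0],
  [-0.156,-0.843,0,0,0,0],
  [-0.156,-0.843,0,0,0,0],
  [-0.156,-0.843,0,0,0,0],
  [-0.156,-0.843,0,0,0,0],
  [-0.156,-0.843,0,0,0,0],
  [-0.156,-0.843,0,0,0,0],
  [-0.156,-0.843,0,0,0,0],
  [-0.156,-0.843,0,0,0,0],
  [-0.156,-0.843,0,0,0,0],
  [-0.156,-0.843,0,0,0,0],
  [-0.156,-0.843,0,0,0,0],
  [0,0,0,0,0,0],
])

```text
time_s: 11.52
eef_pos: [0.5762, -0.1896, 0.1557]
orientation: [0.001, -0.012, 1.0, -0.002]
ft_force: [1.4, -0.0, -1.1]
finger_gap: 0.0327
finger_force: 60.5
```

Call:
move_arm([
  [0,0,0,0,0,0],
  [0,0,0,0,0,0],
])

```text
time_s: 11.68
eef_pos: [0.5731, -0.1818, 0.1554]
orientation: [-0.002, -0.014, 1.0, 0.001]
ft_force: [-0.7, 0.2, -1.9]
finger_gap: 0.0325
finger_force: 60.5
```

```bash
python3 plan.py 576 -182 27 91.65;python3 look.py
```

```text
t 11.7 pos [ 573.1 -181.8  155.4] phi 91.6 toolz [-0.005  0.003 -1.   ] gap 32.5 j6 -2.09
turn units -0.001 rows>= 1 | shift units x,y,z [-0.072 -0.006  3.209]
146 [366.2 203.6] 41.3 [ 551.8 -338.9] [40.6 40.9] 2.4
157 [380.5 235.1] 41.5 [ 455.7 -381.4] [40.7 43.1] 49.8
124 [286.  178.6] 75.4 [ 598.8 -109.6] [75.3 99.7] 2.0
```

Call:
move_arm([
  [-0.06,0,0.5,0,0,0],
  [0,0,0.7,0,0,0],
  [0,0,0.7,0,0,0],
  [0,0,0.6,0,0,0],
  [0,0,0.4,0,0,0],
  [0,0,0.2,0,0,0],
  [0,0,0.07,0,0,0],
  [0,0,0.02,0,0,0],
  [0,0,0,0,0,0],
  [0,0,0,0,0,0],
])

```text
time_s: 12.57
eef_pos: [0.5763, -0.1807, 0.0303]
orientation: [-0.001, -0.015, 1.0, 0.001]
ft_force: [-2.4, 3.4, -0.2]
finger_gap: 0.0329
finger_force: 64.2
```

Call:
move_arm([
  [0,0,0,0,0,0],
  [0,0,0,0,0,0],
  [0,0,0,0,0,0],
  [0,0,-0.3,0,0,0],
  [0,0,-0.6,0,0,0],
  [0,0,-0.8,0,0,0],
  [0,0,-0.8,0,0,0],
  [0,0,-0.8,0,0,0],
  [0,0,0,0,0,0],
  [0,0,0,0,0,0],
  [0,0,0,0,0,0],
], jaw=48)

```text
time_s: 13.48
eef_pos: [0.5777, -0.183, 0.1625]
orientation: [0.001, -0.014, 1.0, -0.001]
ft_force: [0.1, -0.6, 0.3]
finger_gap: 0.0478
finger_force: 0.0
```

```bash
python3 plan.py 551.5 -337 100 91.65;python3 - <<'E'
from h import *
c=cam("wrist");m=np.ones((384,512),bool)
for o in comps(c,m,.034,.056,400):print(*o)
E
```

```text
t 13.5 pos [ 577.7 -183.   162.5] phi 91.7 toolz [ 0.002 -0.001 -1.   ] gap 47.8 j6 -2.09
turn units 0.0 rows>= 1 | shift units x,y,z [ 0.766 -3.831  1.562]
2237 [475.   21.7] 38.6 [427.5  -2.8] [35.7 44.6] 0.8
7528 [320.3 118.8] 46.8 [ 527.6 -143.4] [209.7 159.5] 1.7
2331 [34.1 47.3] 38.5 [ 455.9 -378.1] [44.2 42.6] 46.9
1591 [101.2 158.5] 38.6 [ 551.8 -335.2] [42.6 43.5] 1.0
2103 [259.7 185.7] 48.4 [ 573.9 -179. ] [59.9 34.8] 2.9
2203 [329.9 190.1] 48.4 [ 576.1 -109.2] [58.9 34.9] 2.0
588 [499.5 226.1] 43.0 [609.1  75. ] [11.9 38.1] 74.6
1233 [420.9 291.9] 48.5 [693.    8.6] [43.7 37.9] 55.4
```

Call:
move_arm([
  [0.15,-0.77,0,0,0,0],
  [0.15,-0.77,0.2,0,0,0],
  [0.15,-0.77,0.4,0,0,0],
  [0.15,-0.77,0.4,0,0,0],
  [0.15,-0.77,0.4,0,0,0],
  [0,0,0,0,0,0],
  [0,0,0,0,0,0],
  [0,0,0,0,0,0],
], jaw=70)

```text
time_s: 14.2
eef_pos: [0.551, -0.3367, 0.1043]
orientation: [-0.001, -0.014, 1.0, 0.001]
ft_force: [0.6, 0.5, 0.1]
finger_gap: 0.07
finger_force: 0.0
```

```bash
python3 plan.py 551.5 -337 17 91.65;python3 - <<'E'
from h import *
c=cam("wrist");m=np.ones((384,512),bool)
for o in comps(c,m,.034,.044,400):print(*o)
E
```

```text
t 14.2 pos [ 551.  -336.7  104.3] phi 91.6 toolz [-0.002  0.002 -1.   ] gap 70.0 j6 -2.32
turn units -0.001 rows>= 1 | shift units x,y,z [-0.012 -0.009  2.183]
1797 [398.8 153.9] 39.2 [ 522.7 -229.1] [205.5   2.3] 1.7
3242 [198.9  81.3] 38.7 [ 455.9 -378.7] [42.9 43. ] 66.1
2117 [256.3 210. ] 38.8 [ 551.5 -335.8] [42.6 43.1] 63.3
607 [430.  230.8] 39.9 [ 568.5 -192.4] [27.6 66.4] 65.8
641 [502.2 247.5] 38.8 [ 577.2 -126. ] [59.   4.3] 1.0
620 [469.9 298.6] 39.0 [ 631.2 -140.1] [ 2.7 83. ] 1.8
```

Call:
move_arm([
  [0,0,0.4,0,0,0],
  [0,0,0.6,0,0,0],
  [0,0,0.6,0,0,0],
  [0,0,0.4,0,0,0],
  [0,0,0.18,0,0,0],
  [0,0,0,0,0,0],
  [0,0,0,0,0,0],
])

```text
time_s: 14.83
eef_pos: [0.5524, -0.3368, 0.0192]
orientation: [0.0, -0.015, 1.0, -0.0]
ft_force: [0.0, -0.7, 0.4]
finger_gap: 0.0702
finger_force: 0.0
```

Call:
move_arm([
  [0,0,0,0,0,0],
  [0,0,0,0,0,0],
  [0,0,0,0,0,0],
  [0,0,0,0,0,0],
  [0,0,0,0,0,0],
  [0,0,-0.3,0,0,0],
  [0,0,-0.7,0,0,0],
  [0,0,-0.8,0,0,0],
  [0,0,-0.8,0,0,0],
  [0,0,-0.8,0,0,0],
  [0,0,0,0,0,0],
  [0,0,0,0,0,0],
], jaw=34)

```text
time_s: 15.83
eef_pos: [0.5528, -0.3387, 0.1578]
orientation: [0.002, -0.014, 1.0, -0.002]
ft_force: [-0.1, 0.5, -1.4]
finger_gap: 0.042
finger_force: 61.0
```

```bash
python3 plan.py 470 -184.5 24 91.65
```

```text
t 15.8 pos [ 552.8 -338.7  157.8] phi 91.6 toolz [ 0.004 -0.004 -1.   ] gap 42.0 j6 -2.32
turn units -0.0 rows>= 1 | shift units x,y,z [1.958 3.912 3.344]
```

Call:
move_arm([
  [0.392,0.782,0,0,0,0],
  [0.392,0.782,0,0,0,0],
  [0.392,0.782,0,0,0,0],
  [0.392,0.782,0,0,0,0],
  [0.392,0.782,0,0,0,0],
  [0,0,0.3,0,0,0],
  [0,0,0.6,0,0,0],
  [0,0,0.7,0,0,0],
  [0,0,0.6,0,0,0],
  [0,0,0.5,0,0,0],
  [0,0,0.3,0,0,0],
  [0,0,0.2,0,0,0],
  [0,0,0.1,0,0,0],
  [0,0,0.03,0,0,0],
  [0,0,0,0,0,0],
  [0,0,0,0,0,0],
])

```text
time_s: 17.17
eef_pos: [0.4671, -0.1827, 0.0291]
orientation: [0.001, -0.015, 1.0, -0.001]
ft_force: [-16.6, 11.2, 74.7]
finger_gap: 0.042
finger_force: 92.9
```

Call:
move_arm([
  [0,0,0,0,0,0],
  [0,0,0,0,0,0],
  [0,0,0,0,0,0],
  [0,0,-0.3,0,0,0],
  [0,0,-0.6,0,0,0],
  [0,0,-0.8,0,0,0],
  [0,0,-0.8,0,0,0],
  [0,0,-0.8,0,0,0],
  [0,0,0,0,0,0],
  [0,0,0,0,0,0],
  [0,0,0,0,0,0],
], jaw=60)

```text
time_s: 18.08
eef_pos: [0.4679, -0.1828, 0.1524]
orientation: [-0.001, -0.014, 1.0, 0.001]
ft_force: [-0.6, 0.3, -0.1]
finger_gap: 0.0601
finger_force: 0.0
```

```bash
python3 plan.py 456 -380 105 91.65;python3 - <<'E'
from h import *
c=cam("wrist");m=np.ones((384,512),bool)
for o in comps(c,m,.034,.055,400):print(*o)
E
python3 look.py
```

```text
t 18.1 pos [ 467.9 -182.8  152.4] phi 91.6 toolz [-0.002  0.001 -1.   ] gap 60.1 j6 -2.19
turn units -0.0 rows>= 1 | shift units x,y,z [ 0.439 -4.918  1.185]
1812 [449.3 151.2] 38.6 [423.1  -3.2] [44.1 42.9] 80.5
609 [294.3 142.3] 43.2 [ 417.5 -146.9] [  0.5 170.1] 1.8
1674 [ 51.9 173.8] 38.6 [ 455.3 -378.3] [43.8 42.9] 82.3
4844 [296.7 260.3] 45.1 [ 530.3 -143.3] [205.8 159.2] 1.8
1592 [259.1 190.6] 43.8 [ 465.6 -179.2] [42.8 42.9] 43.6
1701 [256.2 285.4] 48.4 [ 573.6 -179. ] [61.  34.6] 2.9
511 [309.2 295.9] 48.2 [ 578.  -123.4] [60.6 16.7] 15.8
556 [478.2 316. ] 43.3 [609.   75.3] [11.6 38.4] 70.7
153 [380.5 234.9] 41.1 [ 456.4 -381.2] [40.4 41.5] 44.6
150 [257.  243.4] 40.7 [422.8  -6. ] [40.7 40.7] 46.1
177 [279.2 211.6] 75.5 [526.4 -87.2] [219.1  50.4] 1.8
```

Call:
move_arm([
  [0.07,-0.82,0,0,0,0],
  [0.07,-0.82,0,0,0,0],
  [0.07,-0.82,0.1,0,0,0],
  [0.07,-0.82,0.3,0,0,0],
  [0.07,-0.82,0.4,0,0,0],
  [0.07,-0.82,0.3,0,0,0],
  [0,0,0,0,0,0],
  [0,0,0,0,0,0],
  [0,0,0,0,0,0],
  [0,0,0,0,0,0],
], jaw=70)

```text
time_s: 19.02
eef_pos: [0.4573, -0.3789, 0.1085]
orientation: [-0.001, -0.015, 1.0, 0.001]
ft_force: [0.3, 0.0, -0.1]
finger_gap: 0.0702
finger_force: 0.0
```

```bash
python3 plan.py 456 -379.8 18 91.65;python3 - <<'E'
from h import *
c=cam("wrist");m=np.ones((384,512),bool)
for o in comps(c,m,.034,.044,400):print(*o)
E
```

```text
t 19.0 pos [ 457.3 -378.9  108.5] phi 91.7 toolz [-0.002  0.002 -1.   ] gap 70.2 j6 -2.48
turn units 0.001 rows>= 1 | shift units x,y,z [ 0.033 -0.022  2.264]
1215 [437.8 220.6] 39.1 [ 469.3 -225.6] [ 51.2 132.5] 66.9
2061 [255.4 205.4] 38.8 [ 455.4 -378.6] [43.2 42.4] 0.7
885 [491.4 223.1] 43.4 [ 466.6 -183.4] [44.3 33.5] 16.9
```

Call:
move_arm([
  [0.03,0,0.4,0,0,0],
  [0,0,0.6,0,0,0],
  [0,0,0.6,0,0,0],
  [0,0,0.4,0,0,0],
  [0,0,0.2,0,0,0],
  [0,0,0.05,0,0,0],
  [0,0,0,0,0,0],
  [0,0,0,0,0,0],
  [0,0,0,0,0,0],
])

```text
time_s: 19.82
eef_pos: [0.4573, -0.3812, 0.0207]
orientation: [0.001, -0.014, 1.0, -0.001]
ft_force: [-0.2, 0.1, 0.1]
finger_gap: 0.0697
finger_force: 0.0
```

Call:
move_arm([
  [0,0,0,0,0,0],
  [0,0,0,0,0,0],
  [0,0,0,0,0,0],
  [0,0,0,0,0,0],
  [0,0,0,0,0,0],
  [0,0,0,0,0,0],
], jaw=34)

```text
time_s: 20.32
eef_pos: [0.457, -0.3812, 0.0206]
orientation: [0.001, -0.014, 1.0, -0.001]
ft_force: [-0.1, -0.1, 4.9]
finger_gap: 0.0421
finger_force: 60.5
```

Call:
move_arm([
  [0,0,-0.3,0,0,0],
  [0,0,-0.7,0,0,0],
  [0,0,-0.8,0,0,0],
  [0,0,-0.8,0,0,0],
  [0,0,-0.8,0,0,0],
  [0,0,0,0,0,0],
  [0,0,0,0,0,0],
  [0,0,0,0,0,0],
])

```text
time_s: 20.98
eef_pos: [0.4561, -0.3802, 0.1554]
orientation: [-0.0, -0.014, 1.0, 0.0]
ft_force: [0.0, 0.4, -0.3]
finger_gap: 0.0417
finger_force: 60.9
```

```bash
python3 plan.py 467 -112.5 24 91.65
```

```text
t 21.0 pos [ 456.1 -380.2  155.4] phi 91.6 toolz [-0.     0.001 -1.   ] gap 41.7 j6 -2.48
turn units -0.0 rows>= 1 | shift units x,y,z [-0.466  6.681  3.285]
```

Call:
move_arm([
  [-0.058,0.835,0,0,0,0],
  [-0.058,0.835,0,0,0,0],
  [-0.058,0.835,0,0,0,0],
  [-0.058,0.835,0,0,0,0],
  [-0.058,0.835,0,0,0,0],
  [-0.058,0.835,0,0,0,0],
  [-0.058,0.835,0,0,0,0],
  [-0.058,0.835,0,0,0,0],
  [0,0,0.3,0,0,0],
  [0,0,0.6,0,0,0],
  [0,0,0.7,0,0,0],
  [0,0,0.6,0,0,0],
  [0,0,0.5,0,0,0],
  [0,0,0.2,0,0,0],
  [0,0,0,0,0,0],
  [0,0,0,0,0,0],
  [0,0,0,0,0,0],
  [0,0,0,0,0,0],
])

```text
time_s: 22.48
eef_pos: [0.4681, -0.1134, 0.0403]
orientation: [0.001, -0.014, 1.0, -0.0]
ft_force: [0.1, -0.5, -0.4]
finger_gap: 0.042
finger_force: 61.1
```

Lower 13 mm in small steps.

Call:
move_arm([
  [0,0,0.12,0,0,0],
  [0,0,0.08,0,0,0],
  [0,0,0.06,0,0,0],
  [0,0,0.04,0,0,0],
  [0,0,0,0,0,0],
  [0,0,0,0,0,0],
])

```text
time_s: 22.98
eef_pos: [0.4678, -0.113, 0.029]
orientation: [0.001, -0.014, 1.0, -0.0]
ft_force: [-1.7, 0.9, 17.0]
finger_gap: 0.0419
finger_force: 66.6
```

Call:
move_arm([
  [0,0,0,0,0,0],
  [0,0,0,0,0,0],
  [0,0,0,0,0,0],
  [0,0,-0.3,0,0,0],
  [0,0,-0.6,0,0,0],
  [0,0,-0.8,0,0,0],
  [0,0,-0.8,0,0,0],
  [0,0,-0.8,0,0,0],
  [0,0,-0.3,0,0,0],
  [0,0,0,0,0,0],
  [0,0,0,0,0,0],
  [0,0,0,0,0,0],
], jaw=60)

```text
time_s: 23.98
eef_pos: [0.4666, -0.1126, 0.1703]
orientation: [-0.001, -0.014, 1.0, 0.001]
ft_force: [0.1, -0.3, 0.3]
finger_gap: 0.06
finger_force: 0.0
```

```bash
python3 plan.py 531.7 148.5 130 81.6;python3 - <<'E'
from h import *
c=cam("wrist");m=np.ones((384,512),bool)
for o in comps(c,m,.034,.055,400):print(*o)
E
```

```text
t 24.0 pos [ 466.6 -112.6  170.3] phi 91.6 toolz [-0.002  0.001 -1.   ] gap 60.0 j6 -2.07
turn units 0.223 rows>= 2 | shift units x,y,z [-0.657  6.696  1.008]
1553 [367.  147.7] 38.6 [423.1  -3. ] [43.2 42.7] 76.3
513 [223.2 139. ] 43.9 [ 417.5 -146.9] [  0.5 169.4] 1.8
676 [470.3 163.2] 44.5 [435.2 101.8] [12.2 38. ] 72.5
4248 [220.6 253.6] 45.2 [ 530.1 -144. ] [205.8 159.4] 1.7
1447 [189.6 185.1] 43.6 [ 466.2 -180.2] [42.9 42.9] 89.6
1404 [254.1 187.5] 43.7 [ 466.7 -113.9] [42.6 42.6] 25.9
1436 [490.9 249.5] 46.3 [530.8 151. ] [16.8 81.3] 82.2
440 [206.5 279.8] 47.8 [ 573.1 -165. ] [15.2 59.5] 82.3
1515 [256.3 278.7] 48.4 [ 576.3 -108.8] [60.6 34.6] 2.5
400 [503.7 321. ] 41.7 [627.1 199.7] [12.1 37.3] 79.3
```

Call:
move_arm([
  [0,0,0,0,0,0.112],
  [0,0,0,0,0,0.111],
  [-0.082,0.837,0,0,0,0],
  [-0.082,0.837,0,0,0,0],
  [-0.082,0.837,0,0,0,0],
  [-0.082,0.837,0,0,0,0],
  [-0.082,0.837,0.25,0,0,0],
  [-0.082,0.837,0.25,0,0,0],
  [-0.082,0.837,0.25,0,0,0],
  [-0.082,0.837,0.25,0,0,0],
  [0,0,0,0,0,0],
  [0,0,0,0,0,0],
  [0,0,0,0,0,0],
  [0,0,0,0,0,0],
], jaw=50)

```text
time_s: 25.2
eef_pos: [0.5319, 0.147, 0.1307]
orientation: [-0.001, 0.074, 0.997, -0.0]
ft_force: [0.0, 0.5, 0.9]
finger_gap: 0.0496
finger_force: 0.0
```

```bash
python3 plan.py 531.7 148.5 28 81.6;python3 - <<'E'
from h import *
c=cam("wrist");cv2.imwrite("pics/wr2.png",c["img"]);m=np.ones((384,512),bool)
for o in comps(c,m,.034,.055,400):print(*o)
for o in comps(c,m,.013,.024,4000):print("plate",*o)
E
```

```text
t 25.2 pos [531.9 147.  130.7] phi 81.5 toolz [-0.002 -0.    -1.   ] gap 49.6 j6 -1.36
turn units -0.001 rows>= 1 | shift units x,y,z [0.011 0.037 2.568]
798 [181.8  94.2] 45.1 [435.5 102.3] [10.8 38.1] 71.6
809 [340.7  94.2] 45.2 [454.2 226.6] [10.4 37.7] 73.2
2571 [51.7 98.7] 38.3 [423.4  -2.4] [43.4 44.2] 14.5
4577 [ 39.2 233.2] 41.1 [541.3 -43.8] [186.7  32.8] 1.7
1426 [260.5 197.9] 47.2 [531.3 151.7] [13.6 81.3] 81.4
859 [  9.3 289. ] 48.4 [581.  -96.9] [27.1 64. ] 67.0
503 [ 19.  326.4] 45.3 [ 630.7 -115.1] [ 2.4 63. ] 1.7
802 [151.6 360.2] 48.4 [694.    6.2] [33.  42.4] 77.6
plate 31902 [260.1 169.4] 16.6 [532.2 151.4] [170.4 220. ] 81.5
```

View pics/wr2.png

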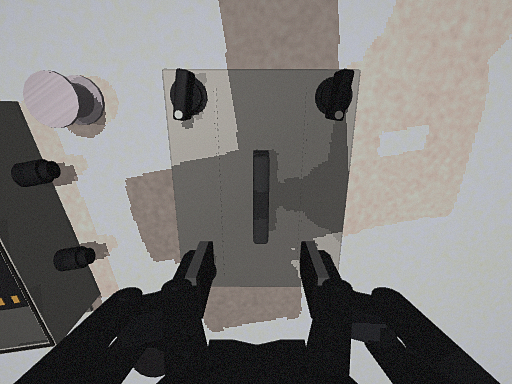

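Wrist view: handle upright at (260,197), between the fingers at about (212/303,250), with white dots toward +x. Descend and grip.

Call:
move_arm([
  [0.01,0.055,0.4,0,0,0],
  [0,0,0.6,0,0,0],
  [0,0,0.6,0,0,0],
  [0,0,0.5,0,0,0],
  [0,0,0.3,0,0,0],
  [0,0,0.15,0,0,0],
  [0,0,0,0,0,0],
  [0,0,0,0,0,0],
  [0,0,0,0,0,0],
  [0,0,0,0,0,0],
])

```text
time_s: 26.08
eef_pos: [0.5334, 0.1503, 0.0305]
orientation: [0.001, 0.073, 0.997, 0.0]
ft_force: [0.7, -0.2, 0.2]
finger_gap: 0.0499
finger_force: 0.0
```

Call:
move_arm([
  [0,0,0,0,0,0],
  [0,0,0,0,0,0],
  [0,0,0,0,0,0],
  [0,0,0,0,0,0],
  [0,0,0,0,0,0],
  [0,0,0,0,0,0],
  [0,0,0,0,0,0],
  [0,0,0,0,0,0],
], jaw=5)

```text
time_s: 26.75
eef_pos: [0.5327, 0.1504, 0.0299]
orientation: [0.0, 0.073, 0.997, 0.0]
ft_force: [-0.0, -0.1, 5.1]
finger_gap: 0.0126
finger_force: 60.1
```

Call:
move_arm([
  [0,0,-0.2,0,0,0],
  [0,0,-0.4,0,0,0],
  [0,0,-0.6,0,0,0],
  [0,0,-0.7,0,0,0],
  [0,0,-0.7,0,0,0],
  [0,0,-0.7,0,0,0],
  [0,0,-0.3,0,0,0],
  [0,0,0,0,0,0],
  [0,0,0,0,0,0],
  [0,0,0,0,0,0],
])

```text
time_s: 27.58
eef_pos: [0.5307, 0.1502, 0.1717]
orientation: [-0.002, 0.073, 0.997, -0.0]
ft_force: [-0.2, -0.3, -6.3]
finger_gap: 0.0128
finger_force: 59.0
```

```bash
python3 plan.py 527.9 -147.3 160 91.65
```

```text
t 27.6 pos [530.7 150.2 171.7] phi 81.6 toolz [-0.004 -0.    -1.   ] gap 12.8 j6 -1.35
turn units -0.223 rows>= 2 | shift units x,y,z [ 0.284 -7.432  0.292]
```

Call:
move_arm([
  [0,0,0,0,0,-0.05],
  [0,0,0,0,0,-0.07],
  [0,0,0,0,0,-0.07],
  [0,0,0,0,0,-0.033],
  [0.01,-0.25,0,0,0,0],
  [0.02,-0.5,0,0,0,0],
  [0.03,-0.7,0,0,0,0],
  [0.03,-0.7,0,0,0,0],
  [0.03,-0.7,0,0,0,0],
  [0.03,-0.7,0,0,0,0],
  [0.03,-0.7,0,0,0,0],
  [0.03,-0.7,0,0,0,0],
  [0.03,-0.7,0,0,0,0],
  [0.03,-0.7,0,0,0,0],
  [0.02,-0.6,0,0,0,0],
  [0.01,-0.48,0,0,0,0],
  [0,0,0.1,0,0,0],
  [0,0,0,0,0,0],
  [0,0,0,0,0,0],
  [0,0,0,0,0,0],
])

```text
time_s: 29.25
eef_pos: [0.528, -0.1461, 0.1685]
orientation: [-0.001, -0.014, 1.0, 0.001]
ft_force: [0.6, 0.7, -5.9]
finger_gap: 0.0125
finger_force: 59.1
```

```bash
python3 plan.py 527.9 -147.3 120 91.65
python3 - <<'E'
from h import *
c=cam("top");cv2.imwrite("pics/top2.png",c["img"]);np.savez("pics/top2.npz",**c)
c=cam("side");cv2.imwrite("pics/side2.png",c["img"]);np.savez("pics/side2.npz",**c)
E
```

```text
t 29.2 pos [ 528.  -146.1  168.5] phi 91.7 toolz [-0.002  0.001 -1.   ] gap 12.5 j6 -2.07
turn units 0.0 rows>= 1 | shift units x,y,z [ 0.003 -0.029  1.212]
```

View pics/top2.png

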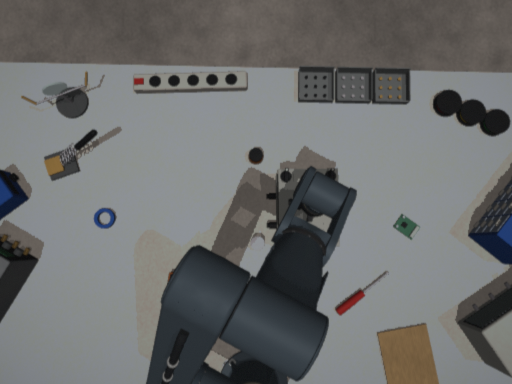

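View pics/side2.png

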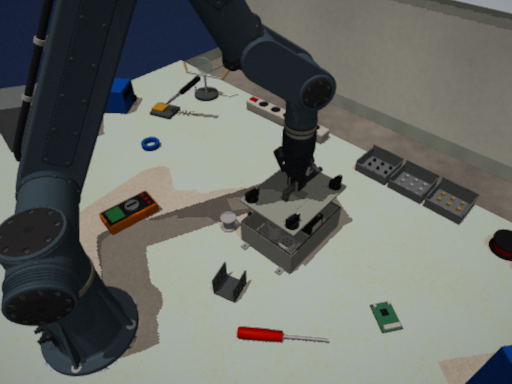

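Both views show the lid level above the box, with outline corners in the side view at about (248,203), (296,232), (343,187). Compare the lid and rim outlines within each camera.

Run:
```python
from h import *
m=np.zeros((384,512),bool);m[130:270,225:360]=1
for n in("side","top"):
    c0=dict(np.load(f"pics/{n}0.npz"));c2=dict(np.load(f"pics/{n}2.npz"))
    for o in comps(c0,m,.071,.080,100):print(n,"rim",*o)
    P=cloud(c2);M=m&(abs(P[...,2]-.156)<.006)&(abs(P[...,0]-.528)<.13)&(abs(P[...,1]+.147)<.11)
    q=P[M];print(n,len(q));A=np.c_[q[:,:2]-[.528,-.147],np.ones(len(q))];k=np.linalg.lstsq(A,q[:,2],rcond=None)[0];print("plane",k)
    R=cv2.minAreaRect(q[:,:2].astype(np.float32)*1000);print("lid",R)
    # local extents in frame yaw 1.65
    a=np.radians(1.65);B=np.array([[np.cos(a),np.sin(a)],[-np.sin(a),np.cos(a)]])
    for nm,pts in(("lid",q),("rim",cloud(c0)[m&(abs(cloud(c0)[...,2]-.0755)<.005)])):
        l=(pts[:,:2]*1000-[527.9,-147.3])@B.T
        # edges per bin (percentile)
        print(nm,"x",np.percentile(l[:,0],[.3,99.7]).round(1),"y",np.percentile(l[:,1],[.3,99.7]).round(1))
        # edge lines
        for ax,sg in((0,1),(0,-1),(1,1),(1,-1)):
            o=1-ax;bins=np.arange(-80,81,10);e=[];
            for b in bins:
                t=l[abs(l[:,o]-b)<5][:,ax]*sg
                if len(t)>2 and t.max()>(75,95)[1-ax]: e.append((b,t.max()*sg))
            if len(e)>3: e=np.array(e);print("   edge","xy"[ax],sg,len(e),e[:,1].mean().round(1),"slope deg",np.degrees(np.polyfit(e[:,0],e[:,1],1)[0]).round(2))
```

```text
side rim 712 [290.4 217.9] 75.8 [ 527.8 -145.4] [224.4 171.8] 1.9
side 3098
plane [-0.00061735  0.0030966   0.15763288]
lid ((526.4242553710938, -146.7789306640625), (221.26492309570312, 171.3060760498047), 2.041682243347168)
lid x [-111.   107.5] y [-84.4  84.2]
   edge x 1 8 108.2 slope deg -0.05
   edge x -1 17 -110.9 slope deg 0.05
   edge y 1 10 84.6 slope deg 0.47
   edge y -1 17 -84.4 slope deg 0.11
rim x [-111.6  109.9] y [-83.4  87.4]
   edge x 1 17 108.9 slope deg 0.19
   edge x -1 17 -111.1 slope deg -0.52
   edge y 1 17 86.2 slope deg -0.18
   edge y -1 17 -83.1 slope deg 0.06
top rim 111 [278.9 189.2] 75.7 [569.2 -78.6] [133.1  36.4] 1.5
top rim 225 [324.7 197.4] 75.8 [ 556.4 -212. ] [251.4 110.6] 31.3
top rim 154 [295.7 241.1] 75.6 [ 457.8 -143.4] [ 79.9 157.4] 0.9
top 1120
plane [-0.00081889 -0.00098167  0.15671919]
lid ((527.1815185546875, -147.82241821289062), (218.8192901611328, 168.98777770996094), 1.8180015087127686)
lid x [-107.1  108.4] y [-84.8  83.9]
   edge x 1 14 107.8 slope deg 0.55
   edge y 1 14 82.9 slope deg 0.98
rim x [-110.   109.5] y [-85.1  85.5]
   edge x 1 17 109.0 slope deg 0.45
   edge x -1 17 -109.2 slope deg -0.18
   edge y 1 17 83.8 slope deg -0.64
   edge y -1 17 -83.4 slope deg 0.32
```

Call:
move_arm([
  [-0.015,0.03,0.2,0,0,0],
  [0,0,0.4,0,0,0],
  [0,0,0.4,0,0,0],
  [0,0,0.3,0,0,0],
  [0,0,0.15,0,0,0],
  [0,0,0,0,0,0],
  [0,0,0,0,0,0],
  [0,0,0,0,0,0],
  [0,0,0,0,0,0],
])

```text
time_s: 30.1
eef_pos: [0.5303, -0.1462, 0.1122]
orientation: [0.001, -0.014, 1.0, -0.001]
ft_force: [0.0, 0.6, -4.6]
finger_gap: 0.0131
finger_force: 59.1
```

```bash
python3 plan.py 528.5 -146 96 91.65
```

```text
t 30.1 pos [ 530.3 -146.2  112.2] phi 91.6 toolz [ 0.002 -0.001 -1.   ] gap 13.1 j6 -2.07
turn units -0.0 rows>= 1 | shift units x,y,z [0.045 0.006 0.404]
```

Call:
move_arm([
  [0.01,0.01,0.05,0,0,0],
  [0,0,0.05,0,0,0],
  [0,0,0.05,0,0,0],
  [0,0,0,0,0,0],
  [0,0,0,0,0,0],
  [0,0,0,0,0,0],
])

```text
time_s: 30.6
eef_pos: [0.5291, -0.1455, 0.1053]
orientation: [-0.0, -0.014, 1.0, 0.0]
ft_force: [0.7, -0.7, -6.1]
finger_gap: 0.0126
finger_force: 59.2
```

Call:
move_arm([
  [0,0,0.05,0,0,0],
  [0,0,0.05,0,0,0],
  [0,0,0.05,0,0,0],
  [0,0,0,0,0,0],
  [0,0,0,0,0,0],
])

```text
time_s: 31.02
eef_pos: [0.529, -0.1455, 0.0991]
orientation: [-0.0, -0.014, 1.0, 0.0]
ft_force: [0.6, -1.2, -5.5]
finger_gap: 0.0125
finger_force: 59.2
```

Call:
move_arm([
  [0,0,0.03,0,0,0],
  [0,0,0.03,0,0,0],
  [0,0,0,0,0,0],
  [0,0,0,0,0,0],
])

```text
time_s: 31.35
eef_pos: [0.5291, -0.1455, 0.0968]
orientation: [-0.0, -0.014, 1.0, 0.0]
ft_force: [0.6, 0.7, -5.7]
finger_gap: 0.0129
finger_force: 59.2
```

Call:
move_arm([
  [0,0,0.03,0,0,0],
  [0,0,0.03,0,0,0],
  [0,0,0,0,0,0],
  [0,0,0,0,0,0],
])

```text
time_s: 31.68
eef_pos: [0.5293, -0.1456, 0.095]
orientation: [0.0, -0.014, 1.0, -0.0]
ft_force: [-0.9, 0.0, 0.7]
finger_gap: 0.0127
finger_force: 60.0
```

Call:
move_arm([
  [0,0,0.03,0,0,0],
  [0,0,0.02,0,0,0],
  [0,0,0,0,0,0],
  [0,0,0,0,0,0],
])

```text
time_s: 32.02
eef_pos: [0.5293, -0.1456, 0.0949]
orientation: [0.001, -0.014, 1.0, -0.0]
ft_force: [-4.2, 1.4, 14.3]
finger_gap: 0.0126
finger_force: 61.9
```

Run:
```python
from h import *
c=cam("side");P=cloud(c)
M=(abs(P[...,2]-.083)<.005)&(abs(P[...,0]-.528)<.12)&(abs(P[...,1]+.147)<.1);q=P[M];A=np.c_[q[:,:2]-[.528,-.147],np.ones(len(q))]
print(len(q),np.linalg.lstsq(A,q[:,2],rcond=None)[0])
```

```text
2851 [6.32609952e-05 2.00178899e-03 8.39620151e-02]
```

Call:
move_arm([
  [0,0,0,0,0,0],
  [0,0,0,0,0,0],
  [0,0,0,0,0,0],
  [0,0,-0.3,0,0,0],
  [0,0,-0.6,0,0,0],
  [0,0,-0.8,0,0,0],
  [0,0,-0.8,0,0,0],
  [0,0,-0.3,0,0,0],
  [0,0,0,0,0,0],
  [0,0,0,0,0,0],
  [0,0,0,0,0,0],
  [0,0,0,0,0,0],
], jaw=40)

```text
time_s: 33.07
eef_pos: [0.5281, -0.145, 0.2027]
orientation: [-0.002, -0.014, 1.0, 0.001]
ft_force: [0.1, 0.1, 1.0]
finger_gap: 0.0403
finger_force: 0.0
```

```bash
cat > wings.py <<'E'
from h import *
import sys
def wings(z0=.112,n="wrist"):
    c=cam(n);P=cloud(c);s=r.state();print("tcp",np.round(np.array(s["eef_pos"])*1000,1))
    for k,(x,y) in enumerate(((614,-81.8),(617.7,-207.7),(441.8,-212.8),(438.1,-86.9))):
        w=(abs(P[...,0]*1000-x)<28)&(abs(P[...,1]*1000-y)<28)&(abs(P[...,2]-z0)<.006);
        if w.sum()<60: continue
        b=(P[w][:,:2]*1000).astype(np.float32);R=cv2.minAreaRect(b)
        ang=R[2] if R[1][0]>R[1][1] else R[2]-90
        print("latch",k,"n",w.sum(),"c",np.round(R[0],1),"size",np.round(R[1],1),"long-axis deg",round(ang,1),"turned(mod pi) rad",round(np.radians(1.7-ang)%np.pi,2))
    return c
if __name__=="__main__":
    c=wings()
    if len(sys.argv)>1:cv2.imwrite(sys.argv[1],c["img"])
E
python3 wings.py pics/wr3.png;python3 plan.py 614 -81.8 150 83;  python3 - <<'E'
from h import *
c=cam("wrist");m=np.ones((384,512),bool)
for o in comps(c,m,.079,.088,4000):print("plate",*o)
for o in comps(c,m,.109,.119,600):print("hi",*o)
E
```

```text
tcp [ 528.1 -145.1  202.7]
latch 2 n 655 c [ 442.2 -210.1] size [10.5 37.9] long-axis deg -7.3 turned(mod pi) rad 0.16
latch 3 n 655 c [438.6 -84.3] size [10.4 38. ] long-axis deg -7.0 turned(mod pi) rad 0.15
t 33.1 pos [ 528.1 -145.1  202.7] phi 91.6 toolz [-0.003  0.002 -1.   ] gap 40.1 j6 -2.07
turn units 0.192 rows>= 2 | shift units x,y,z [-1.938  1.831  1.319]
plate 30200 [255.6 168.9] 81.6 [ 528.5 -144.7] [220.2 170.1] 1.6
hi 1329 [255.7 197.3] 112.2 [ 528.1 -144.9] [81.7 13.7] 2.1
```

View pics/wr3.png

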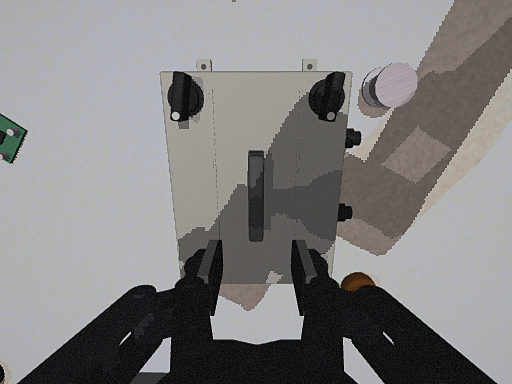

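Wrist view: lid flush on the box; wings 2 and 3 at (185,95) and (327,95), handle (256,197). Start the first round with latch 0.

Call:
move_arm([
  [-0.734,0.522,0,0,0,0.015],
  [-0.735,0.522,0.4,0,0,0],
  [-0.735,0.523,0.5,0,0,0],
  [0,0,0.7,0,0,0],
  [0,0,0,0,0,0],
  [0,0,0,0,0,0],
  [0,0,0,0,0,0],
  [0,0,0,0,0,0],
  [0,0,0,0,0,0],
], jaw=36)

```text
time_s: 33.92
eef_pos: [0.6164, -0.082, 0.1422]
orientation: [0.001, -0.008, 1.0, -0.0]
ft_force: [0.2, 0.3, -0.9]
finger_gap: 0.0359
finger_force: 0.0
```

```bash
python3 wings.py;python3 plan.py 614.4 -79.9 90 91
```

```text
tcp [616.3 -82.  142.2]
latch 0 n 724 c [614.5 -79.4] size [10.  38.2] long-axis deg -1.3 turned(mod pi) rad 0.05
latch 1 n 844 c [ 617.9 -204.6] size [10.5 38.1] long-axis deg -9.2 turned(mod pi) rad 0.19
t 34.0 pos [616.3 -82.  142.2] phi 90.9 toolz [ 0.002 -0.001 -1.   ] gap 36.1 j6 -1.9
turn units -0.002 rows>= 1 | shift units x,y,z [0.048 0.052 1.305]
```

Call:
move_arm([
  [0.035,0.05,0.3,0,0,0.045],
  [0,0,0.5,0,0,0],
  [0,0,0.35,0,0,0],
  [0,0,0.15,0,0,0],
  [0,0,0,0,0,0],
  [0,0,0,0,0,0],
  [0,0,0,0,0,0],
])

```text
time_s: 34.55
eef_pos: [0.6154, -0.0795, 0.0897]
orientation: [0.001, 0.009, 1.0, -0.0]
ft_force: [0.8, -0.0, 0.7]
finger_gap: 0.0365
finger_force: 0.0
```

Call:
move_arm([
  [0,0,0,0,0,0],
  [0,0,0,0,0,0],
  [0,0,0,0,0,0],
  [0,0,0,0,0,0],
  [0,0,0,0,0,0],
  [0,0,0,0,0,0],
], jaw=3)

```text
time_s: 35.05
eef_pos: [0.6151, -0.0794, 0.0896]
orientation: [0.001, 0.009, 1.0, -0.0]
ft_force: [-0.6, -0.2, 5.5]
finger_gap: 0.0086
finger_force: 60.6
```

```bash
python3 plan.py 614.4 -79.9 90 17.2
```

```text
t 35.0 pos [615.1 -79.4  89.6] phi 88.9 toolz [ 0.002 -0.001 -1.   ] gap 8.6 j6 -1.86
turn units 1.594 rows>= 11 | shift units x,y,z [-0.007 -0.021 -0.009]
```

Call:
move_arm([
  [0,0,0,0,0,0.133],
  [0,0,0,0,0,0.133],
  [0,0,0,0,0,0.133],
  [0,0,0,0,0,0.133],
  [0,0,0,0,0,0.133],
  [0,0,0,0,0,0.133],
  [0,0,0,0,0,0.133],
  [0,0,0,0,0,0.133],
  [0,0,0,0,0,0.133],
  [0,0,0,0,0,0.133],
  [0,0,0,0,0,0.133],
  [0,0,0,0,0,0.133],
  [0,0,0,0,0,0],
  [0,0,0,0,0,0],
  [0,0,0,0,0,0],
])

```text
time_s: 36.3
eef_pos: [0.6146, -0.0801, 0.0896]
orientation: [0.001, 0.594, 0.805, -0.001]
ft_force: [-2.6, -2.8, 6.3]
finger_gap: 0.0089
finger_force: 60.8
```

```bash
python3 plan.py 614.4 -79.9 90 17.2
```

```text
t 36.3 pos [614.6 -80.1  89.6] phi 17.1 toolz [ 0.    -0.002 -1.   ] gap 8.9 j6 -0.61
turn units -0.001 rows>= 1 | shift units x,y,z [ 0.007 -0.002 -0.01 ]
```

Call:
move_arm([
  [0,0,0,0,0,0],
  [0,0,0,0,0,0],
  [0,0,0,0,0,0],
  [0,0,-0.3,0,0,0],
  [0,0,-0.5,0,0,0],
  [0,0,-0.5,0,0,0],
  [0,0,0,0,0,0],
  [0,0,0,0,0,0],
  [0,0,0,0,0,0],
  [0,0,0,0,0,0],
], jaw=36)

```text
time_s: 37.13
eef_pos: [0.6137, -0.0787, 0.1396]
orientation: [-0.001, 0.594, 0.804, -0.0]
ft_force: [0.1, 0.3, 0.6]
finger_gap: 0.0364
finger_force: 0.0
```

```bash
python3 wings.py;python3 plan.py 442.2 -211.1 142 82.5
```

```text
tcp [613.7 -78.7 139.5]
latch 0 n 756 c [614.4 -77.9] size [ 9.9 37.7] long-axis deg -72.7 turned(mod pi) rad 1.3
latch 2 n 324 c [ 452.6 -210.3] size [11.1 19.1] long-axis deg -6.0 turned(mod pi) rad 0.14
latch 3 n 403 c [450.6 -85. ] size [10.6 16.6] long-axis deg -6.4 turned(mod pi) rad 0.14
t 37.2 pos [613.7 -78.7 139.5] phi 17.1 toolz [-0.002  0.001 -1.   ] gap 35.8 j6 -0.61
turn units -1.453 rows>= 10 | shift units x,y,z [ 3.819 -3.84  -0.063]
```

Call:
move_arm([
  [0,0,0,0,0,-0.145],
  [0,0,0,0,0,-0.145],
  [0,0,0,0,0,-0.145],
  [0,0,0,0,0,-0.145],
  [0,0,0,0,0,-0.145],
  [0,0,0,0,0,-0.145],
  [0,0,0,0,0,-0.145],
  [0,0,0,0,0,-0.145],
  [0,0,0,0,0,-0.145],
  [0,0,0,0,0,-0.148],
  [0.636,-0.64,0,0,0,0],
  [0.636,-0.64,0,0,0,0],
  [0.636,-0.64,0,0,0,0],
  [0.636,-0.64,0,0,0,0],
  [0.636,-0.64,0,0,0,0],
  [0.636,-0.64,0,0,0,0],
  [0,0,0,0,0,0],
  [0,0,0,0,0,0],
  [0,0,0,0,0,0],
  [0,0,0,0,0,0],
])

```text
time_s: 38.85
eef_pos: [0.4441, -0.2109, 0.1403]
orientation: [0.0, 0.065, 0.998, 0.0]
ft_force: [-0.5, 0.4, 0.2]
finger_gap: 0.0362
finger_force: 0.0
```

```bash
python3 wings.py;python3 plan.py 442.2 -211.1 90 82.5
```

```text
tcp [ 444.1 -210.7  140.3]
latch 2 n 731 c [ 441.9 -210. ] size [ 9.6 37.5] long-axis deg -7.1 turned(mod pi) rad 0.15
latch 3 n 989 c [438.2 -84.5] size [11.  37.6] long-axis deg -6.8 turned(mod pi) rad 0.15
t 38.9 pos [ 444.1 -210.7  140.3] phi 82.6 toolz [ 0.  0. -1.] gap 36.1 j6 -2.11
turn units 0.002 rows>= 1 | shift units x,y,z [ 0.047 -0.015  1.258]
```

Call:
move_arm([
  [0.045,0,0.3,0,0,0],
  [0,0,0.5,0,0,0],
  [0,0,0.3,0,0,0],
  [0,0,0.14,0,0,0],
  [0,0,0,0,0,0],
  [0,0,0,0,0,0],
  [0,0,0,0,0,0],
])

```text
time_s: 39.48
eef_pos: [0.4421, -0.2112, 0.0914]
orientation: [0.001, 0.065, 0.998, -0.0]
ft_force: [-0.1, -0.6, 0.1]
finger_gap: 0.0358
finger_force: 0.0
```

Call:
move_arm([
  [0,0,0,0,0,0],
  [0,0,0,0,0,0],
  [0,0,0,0,0,0],
  [0,0,0,0,0,0],
  [0,0,0,0,0,0],
  [0,0,0,0,0,0.132],
  [0,0,0,0,0,0.132],
  [0,0,0,0,0,0.132],
  [0,0,0,0,0,0.132],
  [0,0,0,0,0,0.132],
  [0,0,0,0,0,0.132],
  [0,0,0,0,0,0.132],
  [0,0,0,0,0,0.132],
  [0,0,0,0,0,0.132],
  [0,0,0,0,0,0.132],
  [0,0,0,0,0,0.132],
  [0,0,0,0,0,0],
  [0,0,0,0,0,0],
  [0,0,0,0,0,0],
], jaw=3)

```text
time_s: 41.07
eef_pos: [0.4421, -0.2109, 0.0917]
orientation: [0.001, 0.594, 0.804, 0.001]
ft_force: [2.3, 3.3, 5.7]
finger_gap: 0.0084
finger_force: 60.5
```

Call:
move_arm([
  [0,0,0,0,0,0],
  [0,0,0,0,0,0],
  [0,0,0,0,0,0],
  [0,0,-0.3,0,0,0],
  [0,0,-0.5,0,0,0],
  [0,0,-0.5,0,0,0],
  [0,0,0,0,0,0],
  [0,0,0,0,0,0],
  [0,0,0,0,0,0],
  [0,0,0,0,0,0],
], jaw=36)

```text
time_s: 41.9
eef_pos: [0.4407, -0.2108, 0.142]
orientation: [-0.001, 0.594, 0.805, 0.0]
ft_force: [-0.2, -0.3, -0.1]
finger_gap: 0.0362
finger_force: 0.0
```

```bash
python3 wings.py;python3 plan.py 618.1 -205.5 142 81.5
```

```text
tcp [ 440.7 -210.8  141.9]
latch 1 n 653 c [ 617.7 -204.2] size [10.4 38.7] long-axis deg -8.5 turned(mod pi) rad 0.18
latch 2 n 709 c [ 442.5 -210.1] size [ 9.3 37.9] long-axis deg -72.6 turned(mod pi) rad 1.3
latch 3 n 1455 c [438.2 -84.5] size [10.8 37.8] long-axis deg -6.7 turned(mod pi) rad 0.15
t 42.0 pos [ 440.7 -210.8  141.9] phi 17.2 toolz [-0.002  0.001 -1.   ] gap 36.1 j6 -0.97
turn units -1.43 rows>= 10 | shift units x,y,z [-4.367e+00  7.860e-01 -2.000e-03]
```

Latch 2 is at 1.30. Now latch 1.

Call:
move_arm([
  [0,0,0,0,0,-0.143],
  [0,0,0,0,0,-0.143],
  [0,0,0,0,0,-0.143],
  [0,0,0,0,0,-0.143],
  [0,0,0,0,0,-0.143],
  [0,0,0,0,0,-0.143],
  [0,0,0,0,0,-0.143],
  [0,0,0,0,0,-0.143],
  [0,0,0,0,0,-0.143],
  [0,0,0,0,0,-0.143],
  [-0.727,0.131,0,0,0,0],
  [-0.727,0.131,0,0,0,0],
  [-0.728,0.131,0,0,0,0],
  [-0.728,0.131,0,0,0,0],
  [-0.728,0.131,0,0,0,0],
  [-0.728,0.131,0,0,0,0],
  [0,0,0,0,0,0],
  [0,0,0,0,0,0],
  [0,0,0,0,0,0],
  [0,0,0,0,0,0],
])

```text
time_s: 43.62
eef_pos: [0.6169, -0.2055, 0.1419]
orientation: [-0.002, 0.074, 0.997, 0.001]
ft_force: [-0.6, 0.2, 0.9]
finger_gap: 0.0358
finger_force: 0.0
```

```bash
python3 wings.py;python3 plan.py 618.1 -205.5 90 81.5
```

```text
tcp [ 617.1 -205.7  142.3]
latch 0 n 951 c [614.  -79.2] size [11.1 38.1] long-axis deg -73.2 turned(mod pi) rad 1.31
latch 1 n 722 c [ 618.  -204.4] size [ 9.7 37.7] long-axis deg -8.9 turned(mod pi) rad 0.18
t 43.7 pos [ 617.1 -205.7  142.3] phi 81.5 toolz [-0.002  0.001 -1.   ] gap 36.2 j6 -1.91
turn units -0.001 rows>= 1 | shift units x,y,z [-0.024  0.008  1.308]
```

Call:
move_arm([
  [-0.02,0,0.3,0,0,0],
  [0,0,0.5,0,0,0],
  [0,0,0.35,0,0,0],
  [0,0,0.14,0,0,0],
  [0,0,0,0,0,0],
  [0,0,0,0,0,0],
  [0,0,0,0,0,0],
])

```text
time_s: 44.25
eef_pos: [0.62, -0.2064, 0.0921]
orientation: [0.001, 0.074, 0.997, -0.0]
ft_force: [0.6, 0.4, -0.4]
finger_gap: 0.0357
finger_force: 0.0
```

Call:
move_arm([
  [0,0,0,0,0,0],
  [0,0,0,0,0,0],
  [0,0,0,0,0,0],
  [0,0,0,0,0,0],
  [0,0,0,0,0,0],
  [0,0,0,0,0,0.13],
  [0,0,0,0,0,0.13],
  [0,0,0,0,0,0.13],
  [0,0,0,0,0,0.13],
  [0,0,0,0,0,0.13],
  [0,0,0,0,0,0.13],
  [0,0,0,0,0,0.13],
  [0,0,0,0,0,0.13],
  [0,0,0,0,0,0.13],
  [0,0,0,0,0,0.13],
  [0,0,0,0,0,0.13],
  [0,0,0,0,0,0],
  [0,0,0,0,0,0],
  [0,0,0,0,0,0],
], jaw=3)

```text
time_s: 45.83
eef_pos: [0.6188, -0.2077, 0.0924]
orientation: [0.0, 0.593, 0.805, -0.001]
ft_force: [-3.7, -3.9, 6.7]
finger_gap: 0.0087
finger_force: 60.8
```

Call:
move_arm([
  [0,0,0,0,0,0],
  [0,0,0,0,0,0],
  [0,0,0,0,0,0],
  [0,0,-0.3,0,0,0],
  [0,0,-0.5,0,0,0],
  [0,0,-0.5,0,0,0],
  [0,0,0,0,0,0],
  [0,0,0,0,0,0],
  [0,0,0,0,0,0],
  [0,0,0,0,0,0],
], jaw=36)

```text
time_s: 46.67
eef_pos: [0.6188, -0.2055, 0.1423]
orientation: [-0.001, 0.594, 0.805, -0.0]
ft_force: [-0.8, -0.5, -0.5]
finger_gap: 0.0358
finger_force: 0.0
```

```bash
python3 wings.py;python3 plan.py 438.5 -85 142 83
```

```text
tcp [ 618.8 -205.5  142.2]
latch 0 n 1260 c [614.9 -80.9] size [10.3 33.7] long-axis deg -73.0 turned(mod pi) rad 1.3
latch 1 n 711 c [ 618.5 -204.1] size [ 9.6 37.5] long-axis deg -73.3 turned(mod pi) rad 1.31
latch 2 n 268 c [ 449.1 -213.3] size [ 5.  28.3] long-axis deg -81.5 turned(mod pi) rad 1.45
t 46.7 pos [ 618.8 -205.5  142.2] phi 17.2 toolz [-0.002  0.001 -1.   ] gap 35.7 j6 -0.79
turn units -1.463 rows>= 10 | shift units x,y,z [4.84  2.441 0.005]
```

Call:
move_arm([
  [0,0,0,0,0,-0.146],
  [0,0,0,0,0,-0.146],
  [0,0,0,0,0,-0.146],
  [0,0,0,0,0,-0.146],
  [0,0,0,0,0,-0.146],
  [0,0,0,0,0,-0.146],
  [0,0,0,0,0,-0.146],
  [0,0,0,0,0,-0.146],
  [0,0,0,0,0,-0.146],
  [0,0,0,0,0,-0.146],
  [0.691,0.349,0,0,0,0],
  [0.691,0.349,0,0,0,0],
  [0.691,0.349,0,0,0,0],
  [0.691,0.349,0,0,0,0],
  [0.691,0.349,0,0,0,0],
  [0.691,0.349,0,0,0,0],
  [0.691,0.349,0,0,0,0],
  [0,0,0,0,0,0],
  [0,0,0,0,0,0],
  [0,0,0,0,0,0],
])

```text
time_s: 48.38
eef_pos: [0.4405, -0.0854, 0.1432]
orientation: [0.001, 0.062, 0.998, -0.0]
ft_force: [0.4, -0.5, 0.9]
finger_gap: 0.0358
finger_force: 0.0
```

Call:
move_arm([
  [0,0,0,0,0,0],
])

```text
time_s: 48.47
eef_pos: [0.4412, -0.0859, 0.1433]
orientation: [0.001, 0.062, 0.998, -0.0]
ft_force: [0.7, -0.1, -0.3]
finger_gap: 0.0361
finger_force: 0.0
```

```bash
python3 wings.py;python3 plan.py 438.5 -85 90 83
```

```text
tcp [441.1 -85.9 143.3]
latch 2 n 712 c [ 442.5 -210.2] size [10.5 39.2] long-axis deg -73.2 turned(mod pi) rad 1.31
latch 3 n 712 c [437.6 -84.8] size [ 9.6 37.2] long-axis deg -6.8 turned(mod pi) rad 0.15
t 48.5 pos [441.1 -85.9 143.3] phi 82.8 toolz [ 0.001 -0.001 -1.   ] gap 36.2 j6 -1.89
turn units -0.004 rows>= 1 | shift units x,y,z [0.068 0.014 1.331]
```

Call:
move_arm([
  [0.05,0.01,0.3,0,0,0],
  [0,0,0.5,0,0,0],
  [0,0,0.35,0,0,0],
  [0,0,0.15,0,0,0],
  [0,0,0,0,0,0],
  [0,0,0,0,0,0],
  [0,0,0,0,0,0],
])

```text
time_s: 49.1
eef_pos: [0.4385, -0.0847, 0.0918]
orientation: [0.001, 0.062, 0.998, -0.0]
ft_force: [0.4, 0.1, -0.9]
finger_gap: 0.0361
finger_force: 0.0
```

Call:
move_arm([
  [0,0,0,0,0,0],
  [0,0,0,0,0,0],
  [0,0,0,0,0,0],
  [0,0,0,0,0,0],
  [0,0,0,0,0,0],
  [0,0,0,0,0,0.1325],
  [0,0,0,0,0,0.1325],
  [0,0,0,0,0,0.1325],
  [0,0,0,0,0,0.1325],
  [0,0,0,0,0,0.1325],
  [0,0,0,0,0,0.1325],
  [0,0,0,0,0,0.1325],
  [0,0,0,0,0,0.1325],
  [0,0,0,0,0,0.1325],
  [0,0,0,0,0,0.1325],
  [0,0,0,0,0,0.1325],
  [0,0,0,0,0,0],
  [0,0,0,0,0,0],
  [0,0,0,0,0,0],
], jaw=3)

```text
time_s: 50.68
eef_pos: [0.4384, -0.0846, 0.0921]
orientation: [0.001, 0.593, 0.805, 0.0]
ft_force: [-0.5, -0.1, 6.0]
finger_gap: 0.0085
finger_force: 60.5
```

Call:
move_arm([
  [0,0,0,0,0,0],
  [0,0,0,0,0,0],
  [0,0,0,0,0,0],
  [0,0,-0.3,0,0,0],
  [0,0,-0.5,0,0,0],
  [0,0,-0.5,0,0,0],
  [0,0,0,0,0,0],
  [0,0,0,0,0,0],
  [0,0,0,0,0,0],
  [0,0,0,0,0,0],
], jaw=36)

```text
time_s: 51.52
eef_pos: [0.437, -0.084, 0.1424]
orientation: [-0.001, 0.593, 0.805, -0.0]
ft_force: [0.6, -0.1, 0.7]
finger_gap: 0.036
finger_force: 0.0
```

```bash
python3 wings.py;python3 plan.py 614.6 -79.6 142 17.2
```

```text
tcp [437.  -84.  142.4]
latch 0 n 765 c [613.9 -78.3] size [11.2 39. ] long-axis deg -73.6 turned(mod pi) rad 1.31
latch 3 n 719 c [438.5 -83.1] size [ 9.8 37.3] long-axis deg -72.2 turned(mod pi) rad 1.29
t 51.6 pos [437.  -84.  142.4] phi 17.3 toolz [-0.002  0.001 -1.   ] gap 36.0 j6 -0.74
turn units 0.002 rows>= 1 | shift units x,y,z [-1.207  4.274  0.01 ]
```

Call:
move_arm([
  [-0.201,0.712,0,0,0,0],
  [-0.201,0.712,0,0,0,0],
  [-0.201,0.712,0,0,0,0],
  [-0.201,0.712,0,0,0,0],
  [-0.201,0.712,0,0,0,0],
  [-0.201,0.712,0,0,0,0],
  [0,0,0,0,0,0],
  [0,0,0,0,0,0],
  [0,0,0,0,0,0],
  [0,0,0,0,0,0],
  [0,0,0,0,0,0],
])

```text
time_s: 52.48
eef_pos: [0.6137, -0.0795, 0.1429]
orientation: [-0.001, 0.593, 0.805, -0.0]
ft_force: [-0.7, -0.2, -0.6]
finger_gap: 0.0357
finger_force: 0.0
```

```bash
python3 wings.py;python3 plan.py 614.6 -79.9 90 17.2
```

```text
tcp [614.  -79.6 143.2]
latch 0 n 704 c [614.5 -78.3] size [ 9.4 37.6] long-axis deg -72.3 turned(mod pi) rad 1.29
latch 2 n 366 c [ 446.9 -208.2] size [ 8.1 38.1] long-axis deg -84.3 turned(mod pi) rad 1.5
latch 3 n 395 c [444.  -83.6] size [ 6.8 36. ] long-axis deg -83.0 turned(mod pi) rad 1.48
t 52.5 pos [614.  -79.6 143.2] phi 17.2 toolz [-0.001  0.    -1.   ] gap 36.0 j6 -0.61
turn units 0.001 rows>= 1 | shift units x,y,z [-0.012  0.012  1.329]
```

Call:
move_arm([
  [-0.01,0,0.3,0,0,0],
  [0,0,0.5,0,0,0],
  [0,0,0.35,0,0,0],
  [0,0,0.14,0,0,0],
  [0,0,0,0,0,0],
  [0,0,0,0,0,0],
  [0,0,0,0,0,0],
])

```text
time_s: 53.12
eef_pos: [0.6159, -0.0803, 0.0924]
orientation: [0.001, 0.593, 0.805, 0.0]
ft_force: [0.1, 0.3, -0.5]
finger_gap: 0.0363
finger_force: 0.0
```

Call:
move_arm([
  [0,0,0,0,0,0],
  [0,0,0,0,0,0],
  [0,0,0,0,0,0],
  [0,0,0,0,0,0],
  [0,0,0,0,0,0],
  [0,0,0,0,0,0.134],
  [0,0,0,0,0,0.134],
  [0,0,0,0,0,0.134],
  [0,0,0,0,0,0.134],
  [0,0,0,0,0,0.134],
  [0,0,0,0,0,0.134],
  [0,0,0,0,0,0.134],
  [0,0,0,0,0,0.134],
  [0,0,0,0,0,0.134],
  [0,0,0,0,0,0.134],
  [0,0,0,0,0,0.134],
  [0,0,0,0,0,0.134],
  [0,0,0,0,0,0.1],
  [0,0,0,0,0,0],
  [0,0,0,0,0,0],
], jaw=3)

```text
time_s: 54.78
eef_pos: [0.6153, -0.0805, 0.0927]
orientation: [0.001, 0.965, 0.264, -0.0]
ft_force: [-2.6, -1.2, 6.5]
finger_gap: 0.0087
finger_force: 60.8
```

```bash
python3 plan.py 614.6 -79.9 90 -57.3; python3 -c "
from cell import r
print(r.state()['ft_torque'],r.state()['ft_force'])"
```

```text
t 54.8 pos [615.3 -80.5  92.7] phi -59.4 toolz [ 0.    -0.001 -1.   ] gap 8.7 j6 0.73
turn units -0.047 rows>= 1 | shift units x,y,z [-0.008 -0.022  0.068]
[-0.18311592  0.39184636  0.30221053] [-2.6178888  -1.20791201  6.48814275]
```

Call:
move_arm([
  [0,0,0,0,0,0],
  [0,0,0,0,0,0],
  [0,0,0,0,0,0],
  [0,0,-0.3,0,0,0],
  [0,0,-0.5,0,0,0],
  [0,0,-0.5,0,0,0],
  [0,0,0,0,0,0],
  [0,0,0,0,0,0],
  [0,0,0,0,0,0],
  [0,0,0,0,0,0],
], jaw=36)

```text
time_s: 55.62
eef_pos: [0.6146, -0.0797, 0.1428]
orientation: [-0.001, 0.965, 0.262, -0.001]
ft_force: [-0.4, 0.3, -0.3]
finger_gap: 0.0359
finger_force: 0.0
```

```bash
python3 wings.py;python3 plan.py 442.5 -210.8 142 17.2
```

```text
tcp [614.6 -79.8 142.7]
latch 0 n 725 c [617.  -78.8] size [38.   9.9] long-axis deg 31.0 turned(mod pi) rad 2.63
latch 1 n 435 c [ 618.2 -204.8] size [ 9.9 36. ] long-axis deg -75.0 turned(mod pi) rad 1.34
latch 3 n 168 c [441.7 -71.1] size [ 6.6 21. ] long-axis deg -68.6 turned(mod pi) rad 1.23
t 55.7 pos [614.6 -79.8 142.7] phi -59.6 toolz [-0.002  0.001 -1.   ] gap 35.6 j6 0.73
turn units -1.706 rows>= 11 | shift units x,y,z [-1.857 -5.078  0.017]
```

Call:
move_arm([
  [0,0,0,0,0,-0.142],
  [0,0,0,0,0,-0.142],
  [0,0,0,0,0,-0.142],
  [0,0,0,0,0,-0.142],
  [0,0,0,0,0,-0.142],
  [0,0,0,0,0,-0.142],
  [0,0,0,0,0,-0.142],
  [0,0,0,0,0,-0.142],
  [0,0,0,0,0,-0.142],
  [0,0,0,0,0,-0.142],
  [0,0,0,0,0,-0.142],
  [0,0,0,0,0,-0.144],
  [-0.265,-0.725,0,0,0,0],
  [-0.265,-0.725,0,0,0,0],
  [-0.265,-0.725,0,0,0,0],
  [-0.265,-0.725,0,0,0,0],
  [-0.265,-0.725,0,0,0,0],
  [-0.265,-0.725,0,0,0,0],
  [-0.265,-0.725,0,0,0,0],
  [0,0,0,0,0,0],
])

```text
time_s: 57.33
eef_pos: [0.4391, -0.2124, 0.1428]
orientation: [-0.002, 0.595, 0.804, -0.001]
ft_force: [-0.8, 0.0, 1.2]
finger_gap: 0.0359
finger_force: 0.0
```

Call:
move_arm([
  [0,0,0,0,0,0],
  [0,0,0,0,0,0],
  [0,0,0,0,0,0],
])

```text
time_s: 57.58
eef_pos: [0.4441, -0.2105, 0.1435]
orientation: [0.0, 0.593, 0.805, 0.0]
ft_force: [0.5, -0.1, 0.9]
finger_gap: 0.036
finger_force: 0.0
```

```bash
python3 wings.py;python3 plan.py 442.3 -211 90 17.2
```

```text
tcp [ 444.2 -210.4  143.5]
latch 1 n 744 c [ 616.7 -204.4] size [11.6 37.6] long-axis deg -72.6 turned(mod pi) rad 1.3
latch 2 n 727 c [ 441.4 -205.6] size [ 9.7 37.3] long-axis deg -73.3 turned(mod pi) rad 1.31
latch 3 n 1145 c [441.5 -83.7] size [10.5 31.1] long-axis deg -73.9 turned(mod pi) rad 1.32
t 57.6 pos [ 444.2 -210.4  143.5] phi 17.3 toolz [ 0.  0. -1.] gap 36.0 j6 -0.97
turn units 0.001 rows>= 1 | shift units x,y,z [-1.000e-03 -5.000e-02  1.338e+00]
```

Call:
move_arm([
  [0,-0.04,0.3,0,0,0],
  [0,0,0.5,0,0,0],
  [0,0,0.35,0,0,0],
  [0,0,0.14,0,0,0],
  [0,0,0,0,0,0],
  [0,0,0,0,0,0],
  [0,0,0,0,0,0],
])

```text
time_s: 58.22
eef_pos: [0.4426, -0.2115, 0.0927]
orientation: [0.001, 0.593, 0.805, -0.0]
ft_force: [-0.9, 0.9, -0.8]
finger_gap: 0.0358
finger_force: 0.0
```

Call:
move_arm([
  [0,0,0,0,0,0],
  [0,0,0,0,0,0],
  [0,0,0,0,0,0],
  [0,0,0,0,0,0],
  [0,0,0,0,0,0],
  [0,0,0,0,0,0.134],
  [0,0,0,0,0,0.134],
  [0,0,0,0,0,0.134],
  [0,0,0,0,0,0.134],
  [0,0,0,0,0,0.134],
  [0,0,0,0,0,0.134],
  [0,0,0,0,0,0.134],
  [0,0,0,0,0,0.134],
  [0,0,0,0,0,0.134],
  [0,0,0,0,0,0.134],
  [0,0,0,0,0,0.134],
  [0,0,0,0,0,0.134],
  [0,0,0,0,0,0.1],
  [0,0,0,0,0,0],
  [0,0,0,0,0,0],
], jaw=3)

```text
time_s: 59.88
eef_pos: [0.4372, -0.2095, 0.0929]
orientation: [-0.003, 0.965, 0.264, -0.004]
ft_force: [-11.1, 0.7, 14.9]
finger_gap: 0.0085
finger_force: 62.0
```

Call:
move_arm([
  [0,0,0,0,0,0],
  [0,0,0,0,0,0],
  [0,0,0,0,0,0],
  [0,0,-0.3,0,0,0],
  [0,0,-0.5,0,0,0],
  [0,0,-0.5,0,0,0],
  [0,0,0,0,0,0],
  [0,0,0,0,0,0],
  [0,0,0,0,0,0],
  [0,0,0,0,0,0],
], jaw=36)

```text
time_s: 60.72
eef_pos: [0.4414, -0.2109, 0.1432]
orientation: [-0.001, 0.965, 0.262, -0.001]
ft_force: [-0.6, 0.4, 0.1]
finger_gap: 0.0362
finger_force: 0.0
```

```bash
python3 wings.py;python3 plan.py 618.3 -205.5 142 17.2
```

```text
tcp [ 441.3 -210.9  143.1]
latch 2 n 711 c [ 442. -206.] size [37.4 10. ] long-axis deg 31.5 turned(mod pi) rad 2.62
latch 3 n 1051 c [440.8 -81.1] size [10.4 38.2] long-axis deg -74.0 turned(mod pi) rad 1.32
t 60.8 pos [ 441.3 -210.9  143.1] phi -59.7 toolz [-0.002  0.001 -1.   ] gap 35.9 j6 0.37
turn units -1.708 rows>= 11 | shift units x,y,z [-1.178  4.267  0.028]
```

Run:
```python
from h import *
c=cam("wrist");m=np.ones((384,512),bool);cv2.imwrite("pics/wr4.png",c["img"])
for o in comps(c,m,.078,.088,3000):print("plate",*o)
for o in comps(c,m,.108,.119,500):print("hi",*o)
c=cam("side");np.savez("pics/side4.npz",**c);P=cloud(c)
m=np.zeros((384,512),bool);m[130:270,225:360]=1
for o in comps(c,m,.079,.089,100):print("side plate",*o)
M=(abs(P[...,2]-.083)<.005)&(abs(P[...,0]-.528)<.12)&(abs(P[...,1]+.147)<.1);q=P[M];A=np.c_[q[:,:2]-[.528,-.147],np.ones(len(q))]
print(len(q),np.linalg.lstsq(A,q[:,2],rcond=None)[0])
```

```text
plate 48249 [232.2  94.5] 81.6 [ 518.1 -142.8] [198.  170.2] 0.4
hi 3361 [230.6  57.5] 112.3 [ 525.5 -142.7] [74.9 14.3] 0.5
hi 995 [ 76.8 133.6] 110.4 [440.8 -81. ] [10.3 38.2] 15.9
hi 696 [251.9 224.5] 110.3 [ 442. -206.] [37. 10.] 31.4
side plate 1847 [287.  225.3] 84.0 [ 527.  -144.4] [220.1 172.7] 0.8
2015 [0.00307915 0.00412338 0.08402055]
```

View pics/wr4.png

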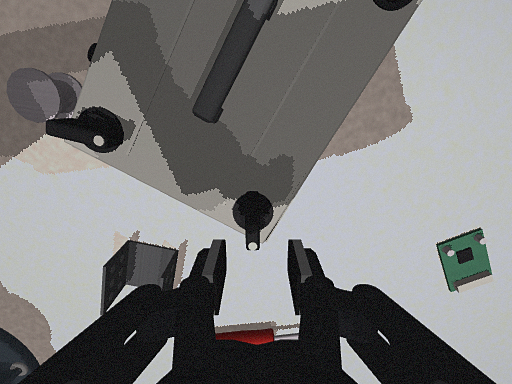

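The lid has crept about 1° and 2 mm within its play, and is still seated. Use a smaller overdrive for the last two. Now latch 1.

Call:
move_arm([
  [0,0,0,0,0,-0.142],
  [0,0,0,0,0,-0.142],
  [0,0,0,0,0,-0.142],
  [0,0,0,0,0,-0.142],
  [0,0,0,0,0,-0.142],
  [0,0,0,0,0,-0.142],
  [0,0,0,0,0,-0.142],
  [0,0,0,0,0,-0.142],
  [0,0,0,0,0,-0.142],
  [0,0,0,0,0,-0.142],
  [0,0,0,0,0,-0.142],
  [0,0,0,0,0,-0.13],
  [-0.196,0.705,0,0,0,0],
  [-0.196,0.705,0,0,0,0],
  [-0.196,0.705,0,0,0,0],
  [-0.196,0.705,0,0,0,0],
  [-0.196,0.705,0,0,0,0],
  [-0.196,0.705,0,0,0,0],
  [0,0,0,0,0,0],
  [0,0,0,0,0,0],
])

```text
time_s: 62.53
eef_pos: [0.6182, -0.2082, 0.143]
orientation: [-0.0, 0.598, 0.801, -0.0]
ft_force: [-0.8, -1.3, -0.5]
finger_gap: 0.0359
finger_force: 0.0
```

Call:
move_arm([
  [0,0,0,0,0,0],
  [0,0,0,0,0,0],
  [0,0,0,0,0,0],
  [0,0,0,0,0,0],
])

```text
time_s: 62.87
eef_pos: [0.6164, -0.2086, 0.1441]
orientation: [-0.0, 0.599, 0.801, -0.0]
ft_force: [0.7, -0.1, 0.3]
finger_gap: 0.0362
finger_force: 0.0
```

```bash
python3 wings.py;python3 plan.py 616.5 -205.3 90 16.5
python3 - <<'E'
from h import *
c=cam("wrist");m=np.ones((384,512),bool)
for o in comps(c,m,.078,.088,3000):print("plate",*o)
E
```

```text
tcp [ 616.7 -208.7  144.3]
latch 0 n 1411 c [616.4 -79.1] size [38.2 10.3] long-axis deg 31.5 turned(mod pi) rad 2.62
latch 1 n 711 c [ 617.6 -204.7] size [ 9.6 38. ] long-axis deg -73.9 turned(mod pi) rad 1.32
latch 2 n 457 c [ 449.6 -201.6] size [21.1  9.9] long-axis deg 31.8 turned(mod pi) rad 2.62
t 62.9 pos [ 616.7 -208.7  144.3] phi 16.4 toolz [-0.  0. -1.] gap 35.9 j6 -0.78
turn units -0.002 rows>= 1 | shift units x,y,z [0.083 0.019 1.357]
plate 57944 [166.4  99.2] 81.5 [ 528.8 -142.7] [220.9 169.6] 0.5
```

Call:
move_arm([
  [0.065,0.03,0.3,0,0,0],
  [0,0,0.5,0,0,0],
  [0,0,0.35,0,0,0],
  [0,0,0.15,0,0,0],
  [0,0,0,0,0,0],
  [0,0,0,0,0,0],
  [0,0,0,0,0,0],
])

```text
time_s: 63.55
eef_pos: [0.6184, -0.206, 0.0927]
orientation: [0.001, 0.599, 0.801, 0.0]
ft_force: [0.3, 0.7, 0.2]
finger_gap: 0.0361
finger_force: 0.0
```

Call:
move_arm([
  [0,0,0,0,0,0],
  [0,0,0,0,0,0],
  [0,0,0,0,0,0],
  [0,0,0,0,0,0],
  [0,0,0,0,0,0],
  [0,0,0,0,0,0.134],
  [0,0,0,0,0,0.134],
  [0,0,0,0,0,0.134],
  [0,0,0,0,0,0.134],
  [0,0,0,0,0,0.134],
  [0,0,0,0,0,0.134],
  [0,0,0,0,0,0.134],
  [0,0,0,0,0,0.134],
  [0,0,0,0,0,0.134],
  [0,0,0,0,0,0.134],
  [0,0,0,0,0,0.134],
  [0,0,0,0,0,0.134],
  [0,0,0,0,0,0.06],
  [0,0,0,0,0,0],
  [0,0,0,0,0,0],
], jaw=3)

```text
time_s: 65.22
eef_pos: [0.6176, -0.2057, 0.0932]
orientation: [0.0, 0.963, 0.271, -0.0]
ft_force: [-3.5, 0.1, 7.5]
finger_gap: 0.0088
finger_force: 60.7
```

```bash
python3 plan.py 617 -205.3 90 -58.6; python3 -c "
from cell import r
print(r.state()['ft_torque'],r.state()['ft_force'])"
```

```text
t 65.2 pos [ 617.6 -205.7   93.2] phi -58.5 toolz [-0. -0. -1.] gap 8.8 j6 0.53
turn units 0.001 rows>= 1 | shift units x,y,z [-0.007 -0.017  0.08 ]
[0.05616179 0.53287902 0.11261615] [-3.53788892  0.1356521   7.51246827]
```

Call:
move_arm([
  [0,0,0,0,0,0.03],
  [0,0,0,0,0,0.02],
  [0,0,0,0,0,0],
  [0,0,0,0,0,0],
])

```text
time_s: 65.55
eef_pos: [0.6175, -0.2058, 0.0932]
orientation: [0.001, 0.967, 0.254, -0.001]
ft_force: [-3.6, -0.4, 7.0]
finger_gap: 0.0086
finger_force: 62.2
```

```bash
python3 plan.py 617 -205.3 90 -58.6; python3 -c "
from cell import r
print(r.state()['ft_torque'])"
```

```text
t 65.5 pos [ 617.5 -205.8   93.2] phi -60.6 toolz [-0.001 -0.001 -1.   ] gap 8.6 j6 0.57
turn units -0.044 rows>= 1 | shift units x,y,z [-0.005 -0.018  0.08 ]
[0.13363816 0.44175885 0.82955555]
```

Call:
move_arm([
  [0,0,0,0,0,0],
  [0,0,0,0,0,0],
  [0,0,0,0,0,0],
  [0,0,-0.3,0,0,0],
  [0,0,-0.5,0,0,0],
  [0,0,-0.5,0,0,0],
  [0,0,0,0,0,0],
  [0,0,0,0,0,0],
  [0,0,0,0,0,0],
  [0,0,0,0,0,0],
], jaw=36)

```text
time_s: 66.38
eef_pos: [0.6171, -0.2053, 0.1432]
orientation: [-0.001, 0.968, 0.252, -0.001]
ft_force: [-0.3, 1.3, 0.3]
finger_gap: 0.0358
finger_force: 0.0
```

```bash
python3 wings.py;python3 plan.py 439.3 -82 142 16.5
```

```text
tcp [ 617.  -205.3  143. ]
latch 0 n 1118 c [616.8 -79. ] size [37.9 11.3] long-axis deg 31.4 turned(mod pi) rad 2.62
latch 1 n 718 c [ 618.5 -204.5] size [38. 10.] long-axis deg 31.7 turned(mod pi) rad 2.62
latch 2 n 128 c [ 454.6 -199.8] size [12.6  9.8] long-axis deg 34.4 turned(mod pi) rad 2.57
latch 3 n 570 c [442.3 -82.3] size [11.2 35.1] long-axis deg -72.7 turned(mod pi) rad 1.3
t 66.4 pos [ 617.  -205.3  143. ] phi -60.9 toolz [-0.002  0.001 -1.   ] gap 36.1 j6 0.57
turn units -1.719 rows>= 11 | shift units x,y,z [ 4.217 -3.385  0.024]
```

Call:
move_arm([
  [0,0,0,0,0,-0.143],
  [0,0,0,0,0,-0.143],
  [0,0,0,0,0,-0.143],
  [0,0,0,0,0,-0.143],
  [0,0,0,0,0,-0.143],
  [0,0,0,0,0,-0.143],
  [0,0,0,0,0,-0.143],
  [0,0,0,0,0,-0.143],
  [0,0,0,0,0,-0.143],
  [0,0,0,0,0,-0.143],
  [0,0,0,0,0,-0.143],
  [0,0,0,0,0,-0.146],
  [0.602,-0.484,0,0,0,0],
  [0.602,-0.484,0,0,0,0],
  [0.602,-0.484,0,0,0,0],
  [0.602,-0.484,0,0,0,0],
  [0.602,-0.484,0,0,0,0],
  [0.602,-0.484,0,0,0,0],
  [0.602,-0.484,0,0,0,0],
  [0,0,0,0,0,0],
])

```text
time_s: 68.1
eef_pos: [0.4316, -0.0776, 0.1428]
orientation: [-0.007, 0.598, 0.802, -0.001]
ft_force: [-1.6, 0.9, -1.2]
finger_gap: 0.0363
finger_force: 0.0
```

Call:
move_arm([
  [0,0,0,0,0,0],
  [0,0,0,0,0,0],
  [0,0,0,0,0,0],
  [0,0,0,0,0,0],
  [0,0,0,0,0,0],
])

```text
time_s: 68.52
eef_pos: [0.441, -0.0833, 0.144]
orientation: [0.0, 0.598, 0.801, 0.0]
ft_force: [0.2, 0.2, 0.5]
finger_gap: 0.036
finger_force: 0.0
```

```bash
python3 wings.py;python3 plan.py 439.3 -82 90 16.5
```

```text
tcp [440.8 -83.2 144. ]
latch 0 n 751 c [616.  -78.3] size [38.9 11. ] long-axis deg 31.0 turned(mod pi) rad 2.63
latch 3 n 702 c [440.8 -80. ] size [ 9.4 37.5] long-axis deg -73.9 turned(mod pi) rad 1.32
t 68.6 pos [440.8 -83.2 144. ] phi 16.5 toolz [ 0.001 -0.    -1.   ] gap 36.2 j6 -0.72
turn units -0.0 rows>= 1 | shift units x,y,z [ 0.039 -0.027  1.35 ]
```

Call:
move_arm([
  [0.05,0,0.3,0,0,0],
  [0,0,0.5,0,0,0],
  [0,0,0.35,0,0,0],
  [0,0,0.15,0,0,0],
  [0,0,0,0,0,0],
  [0,0,0,0,0,0],
  [0,0,0,0,0,0],
])

```text
time_s: 69.15
eef_pos: [0.44, -0.081, 0.0926]
orientation: [0.001, 0.598, 0.801, 0.0]
ft_force: [-0.3, 0.2, -0.4]
finger_gap: 0.0362
finger_force: 0.0
```

Call:
move_arm([
  [0,0,0,0,0,0],
  [0,0,0,0,0,0],
  [0,0,0,0,0,0],
  [0,0,0,0,0,0],
  [0,0,0,0,0,0],
  [0,0,0,0,0,0.134],
  [0,0,0,0,0,0.134],
  [0,0,0,0,0,0.134],
  [0,0,0,0,0,0.134],
  [0,0,0,0,0,0.134],
  [0,0,0,0,0,0.134],
  [0,0,0,0,0,0.134],
  [0,0,0,0,0,0.134],
  [0,0,0,0,0,0.134],
  [0,0,0,0,0,0.134],
  [0,0,0,0,0,0.134],
  [0,0,0,0,0,0.134],
  [0,0,0,0,0,0.09],
  [0,0,0,0,0,0],
  [0,0,0,0,0,0],
], jaw=3)

```text
time_s: 70.82
eef_pos: [0.4409, -0.0812, 0.093]
orientation: [0.001, 0.965, 0.261, 0.001]
ft_force: [3.2, 1.1, 5.9]
finger_gap: 0.0085
finger_force: 60.7
```

```bash
python3 plan.py 440 -81 90 -60.5; python3 -c "
from cell import r
print(r.state()['ft_torque'])"
```

```text
t 70.8 pos [440.9 -81.2  93. ] phi -59.7 toolz [ 0.003 -0.002 -1.   ] gap 8.5 j6 0.61
turn units 0.018 rows>= 1 | shift units x,y,z [-0.018 -0.015  0.074]
[ 0.22444929 -0.21292483  0.46948612]
```

At the stop. Release, retreat well clear, and check everything.

Call:
move_arm([
  [0,0,0,0,0,0],
  [0,0,0,0,0,0],
  [0,0,0,0,0,0],
  [0,0,-0.3,0,0,0],
  [0,0,-0.5,0,0,0],
  [0,0,-0.7,0,0,0],
  [0,0,-0.7,0,0,0],
  [0,0,-0.4,0,0,0],
  [0,0,0,0,0,0],
  [0,0,0,0,0,0],
  [0,0,0,0,0,0],
], jaw=36)

```text
time_s: 71.73
eef_pos: [0.4385, -0.0803, 0.1953]
orientation: [-0.001, 0.966, 0.26, -0.001]
ft_force: [-0.0, -0.4, -1.1]
finger_gap: 0.036
finger_force: 0.0
```

```bash
python3 wings.py;python3 plan.py 440 250 250 -20
```

```text
tcp [438.3 -80.2 194.9]
latch 0 n 421 c [607.  -84.3] size [16.9 10.3] long-axis deg 30.3 turned(mod pi) rad 2.64
latch 1 n 363 c [ 614.3 -201.3] size [37.1  7.2] long-axis deg 42.0 turned(mod pi) rad 2.44
latch 2 n 416 c [ 441.8 -205.9] size [37.9 10.2] long-axis deg 31.2 turned(mod pi) rad 2.63
latch 3 n 469 c [440.8 -80.2] size [37.4  9.6] long-axis deg 30.6 turned(mod pi) rad 2.64
t 71.8 pos [438.3 -80.2 194.9] phi -59.9 toolz [-0.003  0.001 -1.   ] gap 36.0 j6 0.61
turn units -0.887 rows>= 6 | shift units x,y,z [ 7.772 -2.785 -1.377]
```

Call:
move_arm([
  [0.413,-0.713,-0.14,0,0,0],
  [0.413,-0.713,-0.14,0,0,0],
  [0.413,-0.713,-0.14,0,0,0],
  [0.413,-0.713,-0.14,0,0,0],
  [0.413,-0.713,-0.14,0,0,0],
  [0.413,-0.713,-0.14,0,0,0],
  [0.413,-0.713,-0.14,0,0,0],
  [0.413,-0.713,-0.14,0,0,0],
  [0.413,-0.713,-0.14,0,0,0],
  [0.413,-0.713,-0.14,0,0,0],
  [0,0,0,0,0,0],
  [0,0,0,0,0,0],
  [0,0,0,0,0,0],
  [0,0,0,0,0,0],
])

```text
time_s: 72.95
eef_pos: [0.4387, 0.2477, 0.2509]
orientation: [0.0, 0.966, 0.259, -0.002]
ft_force: [-0.2, 0.7, -0.2]
finger_gap: 0.0363
finger_force: 0.0
```

Run:
```python
from wings import *
import look
c=wings(n="top");look.tops(c);cv2.imwrite("pics/top5.png",c["img"]);m=np.zeros((384,512),bool);m[150:270,230:360]=1
s=cam("side")
for n,k in(("top",c),("side",s)):
    for o in comps(k,m,.078,.09,100):print(n,"plate",*o)
    P=cloud(k);M=(abs(P[...,2]-.083)<.006)&(abs(P[...,0]-.528)<.1)&(abs(P[...,1]+.145)<.08);q=P[M];A=np.c_[q[:,:2]-[.528,-.145],np.ones(len(q))]
    print(len(q),np.linalg.lstsq(A,q[:,2],rcond=None)[0])
```

```text
tcp [438.9 247.6 251.1]
143 [256.9 243.6] 40.3 [422.8  -6.1] [40.7 40.7] 46.2
top plate 3645 [304.8 208.9] 83.5 [ 528.8 -145.9] [221.  172.1] 1.2
3098 [ 0.00070125 -0.00177721  0.08338976]
side plate 3492 [291.7 214.8] 84.0 [ 529.1 -144.8] [223.5 172.7] 0.5
2872 [-0.00014328  0.00119585  0.08412282]
```

View pics/top5.png

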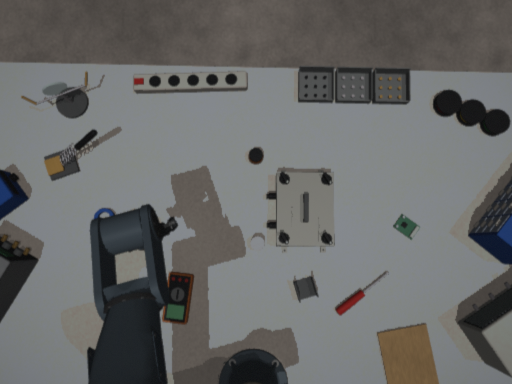

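The top view shows the lid square and flush on the box at (305,208). All four wings are turned and the bystanders are where they were. The lid's height and slope match a fully seated lid.

```bash
python3 -c "
from cell import r
print(r.sign_off())"
```

```text
the job is handed in; nothing more can be done
None
```

The job is handed in at about 73 s: both packs and both canisters are in their bays, the lid sits flush, and all four latches were turned crosswise (0, 2, 1, 3) to about 1.3 and then to the hard stop; lowering the first canister pressed with about 75 N at the wrist, and the sign-off returned no verdict.

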